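# Fit a snap ring with spreading pliers

### The arm

A 6-joint arm with a two-finger parallel gripper is mounted at the origin on the work surface. World frame = base frame: x ahead of the robot, y to its left, z up, the work surface at z = 0. Lengths are in mm, angles in rad, forces in N, time in s.
With the tool pointing down it reaches from about 350 to 975 mm from the base axis. Payload 7.1 kg.
Tool frame: the origin (TCP) lies on the centre line of the jaws, within the pads' length; the fingertips stand 8 mm ahead of it and the grasp point (between the pads) lies 11 mm behind it; z points along the fingers, x is the direction in which the jaws open and shut, and the axes are right-handed (so a half turn about z gives the same grasp; the last joint's range is limited). The gripper opens to 88 mm and grips with 3 to 60 N. Pads are 20 mm wide; open, the fingers measure 115 mm over their backs; the gripper's body (75 mm by 178 mm) begins 61 mm behind the grasp point.
Start: joints at [-0.019, 0.423, 1.63, -0, 1.089, -0.019], TCP at [624.984, 0.026, 230.675] pointing down, gripper open.
Joint ranges: [-3, 3], [-0.9, 2.11], [0.09, 2.58], [-1.31, 4.45], [0.11, 2.69], [-2.54, 2.54]. Speed limits (rad/s): [2.39, 2.39, 3.01, 3.14, 3.14, 3.14].

### API

Orientations are given as a rotation vector (axis times angle).
In Python, from workcell import ctrl gives the robot as it stands.
- The arm moves only by the shell command python3 -m handwheel 'ROWS'. ROWS is JSON, a list of rows, each a list of 3 entries, a list of its own where there are three numbers: the turn, a rotation vector about the tool's x, y, z in rad, then the shift along the tool's x, y, z in mm, then the opening, from 0 (shut) to 1 (fully open). In form: [[[ax, ay, az], [tx, ty, tz], jaw], ...]. A call has exactly 10 rows; each row shifts and turns the pose as measured when the row begins, along the tool's axes as they then stand; what a row does not reach is not made up. A row lasts 1/12 s, in which the tool goes at most 41.7 mm and 7.16 degrees, less where a joint would pass 70% of its speed; a pose out of reach is approached as far as the arm can. A call with a gripper value outside its range is refused whole. The fingers move at their own pace and stop on an object; the grip force is fixed at half the most. Time passes only in rows, so rows that do not move let the fingers close, or fill a call up. It gives the time, the measured TCP pose, the force and the opening at its end, in the units of the state.
- ctrl.get_obs(): the state, without advancing time (a new reading comes with each control period).
- ctrl.get_image(name): name is "scene" or "side" or "wrist"; returns a dict with "pixels" (400x640x3 uint8, red, green, blue), "camera_matrix" (3x3 intrinsics, pixels), "rvec" (rotation vector, rad) and "tvec" (3), from world to camera coordinates, as OpenCV has them. Camera axes: x right, y down, z forward; pixel columns grow to the right and rows downward; lengths in mm; the calibration is good to about 2 mm. A picture is of the moment at which its call begins. There is no depth.
- ctrl.close_job(): hands the job in, once; it reports no verdict.
Trained networks look in a picture, given as the dict that the camera call returned (one of the last four; its "shot" number tells which), for a name from the list of things; names that differ only in an ending like _2 or _b are one class to them, and where a whole thing is asked for, a point or a joint stands for the part that bears it (a point fixed in the world has none). Each returns a list of dicts, best first, with "score" (0 to 1); they miss things now and then, are a little off and sometimes report something else, mostly with a low value. They report only what shows in the picture. A call takes as long as a camera call. They do not tell look-alikes from the thing itself.
- ctrl.look_for(picture, query): "position" ([x, y, z] in mm, in the coordinates of the camera as it stood for that picture, good to about 4 mm: the middle of the surface that is visible of it).
- ctrl.spot_point(picture, query): "position" ([x, y, z] in mm, in the coordinates of the camera as it stood for that picture, good to about 4 mm: a listed point, or the origin of a listed thing).
The state is a dict: "t": time; "qpos": joint angles; "qvel": joint speeds; "joint_torque": joint torques, N m; "ee_pos": TCP position; "orientation": TCP orientation; "ft_force": force on the tool from outside, world axes, zero at the start; "moment": the same for the moment, N m; "width": finger opening in mm.
Only numpy, scipy, OpenCV 4.12 (cv2) and the standard library are available. Lean on these libraries where they do the work, as an engineer would, in place of code of your own. Each camera call takes 0.05 s, during which the arm holds its last target.

### The job

Fit the snap ring on the hub shaft: take the spreading pliers from their stand, put the two tips into the ring's eyes, spread it only as far as the collar needs, press it gently down past the collar against the sprung plate, and let it close into the groove under the collar. Then put the pliers back in their stand, upright and fully down, and let go. Handle the ring with the pliers only, never with the gripper, and leave the other things on the bench alone.

Things in the scene. Friction and masses are not known exactly. Their poses are not given: they have to be found in the camera images.
- pliers_grip (a point): Upright spreading pliers, 170 g; point midway between the two rubber grips; z up, grips squeezed along y (half turn alike). Grips: 20 mm wide in x, 20 mm up and down from the point, outer faces 60 mm apart at rest. Below each a finger ledge sticks out 8 mm, top 20 mm below the point. Under that the housing, 30 x 60 x 18 mm, underside 43 mm below the point.
- pliers_tips (a point): The pliers' working end: midway between the shoulders of the two jaws at rest, 79 mm below the grip point. Jaws 8 x 6 mm, 36 mm long, hanging from the housing at y = +-10 mm, ending in flat shoulders; from each a square tip 4 x 4 mm (turned 0.32 rad about z) goes 4 mm farther down. Axes as the grip point.
- half_a (a joint): Travel s of one half of the pliers, m, 0 at rest, 0.0225 at its stop; the other mirrors it. Squeezing spreads the tips 1:1 without tilting: grips 60 mm - 2s over their outer faces, tips 20 mm + 2s apart between centres. A spring pushes each grip back with 12 N plus 0.3 N per mm.
- stand_mouth (a point): Pliers stand, fixed: centre of the rim, 52 mm above the bench, of an upright pocket on a 90 x 90 x 8 mm foot. Pocket 18 mm (x) by 36 mm (y), 44 mm deep, walls 8 mm. The pliers hang with the jaws in it and the housing's underside on the rim, their y along the stand's y.
- collar (a point): Hub shaft, upright: point on its axis at the collar's top face, z up. Collar 42 mm across, 6 mm thick, 0.5 mm bevel; above it a pilot 36 mm across, 10 mm high; under it the groove, 36 mm across. Shaft and plate stand on a soft mount and sink several mm under a push, coming back afterwards: resting heights do not tell when the ring is low enough; go by force. Hub foot 144 mm across.
- plate: Round sprung plate, 88 mm across, around the shaft, its top 8 mm below the collar's top at rest (origin: axis, collar's top height). 4 N starts it moving, then 2.5 N per mm, bottoming at 9 mm. The ring on it is below the collar when it has gone down 3 mm (about 12 N); 16 to 18 N of push is right; over 24 N between ring and plate does damage.
- ring_center (a point): Snap ring, 39 g, flat: point on its axis at half thickness, fixed to its back arc; +x to the gap between the eyes, z up. 5 mm thick, 38 mm inside, 50 mm outside. Starts closed round the pilot on the collar. Two spring arms hinge 15.6 mm behind the axis and 15.6 mm to each side. Arms at 0.32 rad clear the collar if the ring is also moved 4 mm to its own -x from the shaft axis.
- eye_left (a point): Centre (half thickness) of the eye at x = 27, y = +10 mm of the closed ring: a square through hole 8 x 8 mm in a lug 13 x 13 mm. Goes out 13.7 mm (and back 0.4 mm in x) at 0.32 rad, needing about 3.5 N at first, 7 N there. On the collar the lugs overhang: do not lean on them there.
- eye_right (a point): The same for the eye at y = -10 mm of the ring.
- limb_left (a joint): How far the left arm of the ring is spread, rad: 0 closed; at least 0.26 to pass the collar, about 0.32 is right; beyond 0.42 the ring is overstretched and spoilt. Release lets it close by itself; once below the collar, let the ring come back to the shaft axis as it closes.
- limb_right (a joint): The same for the right arm.
- ring: The snap ring; origin on its axis at the underside, axes as ring_center.
- pliers: The pliers; origin at the centre of the housing's underside, axes as the grip point.
- race: Bystander: steel bearing race, 60 mm across, 22 mm high; origin under its centre.
- spray: Bystander: spray can 58 mm across, 170 mm high; origin under its centre.
- bin: Bystander: open parts bin 120 x 90 x 55 mm; origin under its centre.
- wrench: Bystander: steel wrench lying on the bench.
Things that resemble listed ones, but are neither listed nor needed, are in the scene too. What is shaped like the part that bears collar but green or orange is not meant. Of the things shaped like the ring, the dark steel one is meant.

How it is judged:
By the outcome, as a careful person would: the job done as asked, in the order asked, and still so for the second after the job is handed in, with the robot touching nothing.
It also fails if it takes over 61 s, if anything falls off the work surface, if the arm or the gripper's body presses on something with over 40 N, if the wrist force passes 120 N, or if a joint passes its speed limit or range.

## Working session

There is one attempt and no reset: what is moved stays moved. The work goes in short steps, Python scripts to look and compute and a shell command to move; the robot and the scene stay as the last step left them, time stands still between calls to the robot, and variables do not carry over. Pictures are saved under pics/ and viewed, and the job is handed in when it is done.

```bash
ls; mkdir -p pics; python3 - <<'E'
from workcell import ctrl
import cv2
print(ctrl.get_obs())
for n in ["scene","side","wrist"]:
    p=ctrl.get_image(n); cv2.imwrite(f"pics/{n}0.png",p["pixels"][:,:,::-1]); print(n,p["camera_matrix"].tolist(),p["rvec"],p["tvec"])
E
```

```text
pics
{'t': 0.0, 'qpos': array([-1.90013666e-02,  4.23846370e-01,  1.63070065e+00, -1.23753511e-05,
        1.08858442e+00, -1.90031253e-02]), 'qvel': array([-0.00028492, -0.00077852, -0.00026202, -0.00057563,  0.00127476,
        0.00107819]), 'joint_torque': array([ 1.28069914e-03, -5.44622147e+01, -2.73670936e+01,  6.42951974e-02,
        2.27214623e-02, -1.51321510e-04]), 'ee_pos': array([6.24450536e+02, 3.19989559e-02, 2.29894049e+02]), 'orientation': array([-3.14157344e+00, -1.17905491e-05,  2.41699455e-03]), 'ft_force': array([-0.29797336,  0.89154058, -0.77245844]), 'moment': array([-0.0052344 , -0.00214611,  0.00838254]), 'width': 87.9945957806782}
scene [[509.9942133466041, 0.0, 323.1721304795183], [0.0, 509.9942133466041, 198.0485185942948], [0.0, 0.0, 1.0]] [ 2.41167801  0.86384997 -0.26379722] [-424.62204026 -227.73225035 1502.53682513]
side [[399.9684951024704, 0.0, 318.2631686587518], [0.0, 399.9684951024704, 201.44872269498734], [0.0, 0.0, 1.0]] [ 0.02367657 -2.72879643  1.49527782] [ 500.43085117   78.83910533 1078.81939706]
wrist [[295.9796112861883, 0.0, 320.23901685153004], [0.0, 295.9796112861883, 202.6143348406498], [0.0, 0.0, 1.0]] [-2.86783287e+00 -1.04093012e-03  1.92271953e-03] [-624.06027554  -33.30432569  390.48014634]
```

View pics/scene0.png

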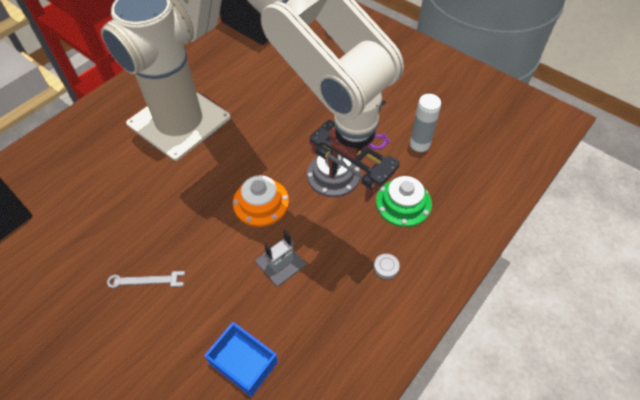

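View pics/side0.png

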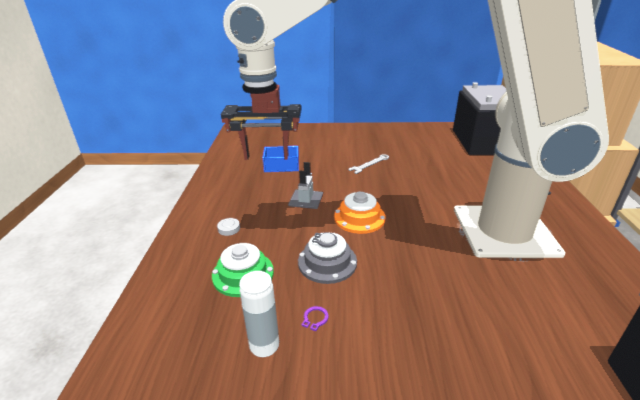

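View pics/wrist0.png

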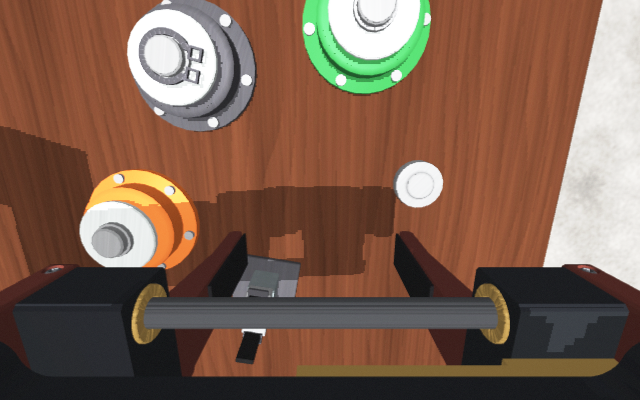

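The scene view shows the grey hub at about (333,175), with orange and green decoys beside it. The stand with the pliers is at (280,258). The wrist view shows the dark ring on the grey hub, with its eyes at (196,55) and (193,77).

```bash
cat > h.py <<'E'
from workcell import ctrl
import cv2, numpy as np
def shot(n,save=None):
    p=ctrl.get_image(n)
    if save: cv2.imwrite(f"pics/{save}.png",p["pixels"][:,:,::-1])
    return p
def RT(p): return cv2.Rodrigues(np.array(p["rvec"]))[0],np.array(p["tvec"]).reshape(3)
def world(p,c):
    R,t=RT(p); return R.T@(np.array(c)-t)
def proj(p,X):
    return cv2.projectPoints(np.array(X,float).reshape(-1,3),np.array(p["rvec"]),np.array(p["tvec"]),p["camera_matrix"],None)[0].reshape(-1,2)
def ray(p,uv):
    R,t=RT(p); d=R.T@np.linalg.inv(p["camera_matrix"])@np.array([uv[0],uv[1],1.]); return -R.T@t,d
def atz(p,uv,z):
    c,d=ray(p,uv); return c+d*(z-c[2])/d[2]
def spots(p,q):
    for r in ctrl.spot_point(p,q):
        w=world(p,r["position"]); print(q,round(r["score"],2),w.round(1),proj(p,w)[0].round(0))
def st():
    o=ctrl.get_obs(); R=cv2.Rodrigues(o["orientation"])[0]
    print("t",round(o["t"],2),"pos",o["ee_pos"].round(1),"F",o["ft_force"].round(1),"M",o["moment"].round(2),"w",round(o["width"],2)); print(R.round(3).tolist()); return o,R
E
python3 - <<'E'
from h import *
for n in ["wrist","scene","side"]:
    p=shot(n); print(n)
    for q in ["pliers_grip","pliers_tips","stand_mouth","collar","ring_center","eye_left","eye_right","plate"]: spots(p,q)
print(ctrl.get_obs()["t"])
E
```

```text
wrist
pliers_grip 0.97 [ 546.  -159.8   94.6] [252. 329.]
collar 0.83 [386.  -60.2  70.9] [112. 241.]
collar 0.74 [676.9 180.1  68.5] [377.   1.]
collar 0.56 [472.7 130.1  69.1] [165.  59.]
eye_left 0.82 [503.9 132.4  71.1] [196.  56.]
eye_right 0.78 [500.2 116.   75.1] [192.  74.]
scene
pliers_grip 0.63 [ 544.2 -153.8   94.8] [279. 243.]
pliers_grip 0.15 [593.3 371.    1. ] [418. 144.]
pliers_tips 0.96 [ 544.3 -158.7   17. ] [280. 260.]
stand_mouth 0.68 [ 546.4 -159.    48.4] [279. 254.]
collar 0.87 [386.4 -60.8  70. ] [258. 188.]
collar 0.72 [674.3 170.3  73. ] [405. 188.]
collar 0.56 [477.3 127.8  70.1] [333. 160.]
ring_center 0.55 [ 334.7 -393.7    1.4] [148. 281.]
ring_center 0.43 [496.2 303.    1.4] [376. 142.]
ring_center 0.39 [474.2 131.   74.6] [333. 158.]
eye_left 0.65 [593.3 369.7   2.4] [418. 144.]
eye_left 0.45 [500.6 330.1   1.7] [383. 137.]
eye_right 0.44 [520.8 321.5   4.1] [387. 141.]
plate 0.97 [382.7 -60.7  68. ] [257. 187.]
plate 0.73 [668.7 173.3  69.4] [404. 187.]
plate 0.46 [472.9 134.2  72.4] [333. 157.]
plate 0.46 [746.2  -7.8  -1.4] [384. 268.]
side
pliers_grip 0.74 [ 543.2 -157.3   96. ] [305. 172.]
pliers_tips 0.62 [ 545.3 -158.5   13.9] [305. 196.]
stand_mouth 0.73 [ 542.8 -156.6   51.2] [305. 185.]
collar 0.68 [475.4 129.6  70.8] [327. 239.]
collar 0.65 [676.3 174.4  71.7] [239. 251.]
collar 0.62 [385.5 -57.5  69.7] [360. 198.]
ring_center 0.49 [495.4 303.    1.9] [317. 316.]
ring_center 0.42 [471.4 136.   70.5] [329. 241.]
eye_left 0.61 [504.6 138.3  72.4] [314. 241.]
eye_left 0.61 [ 542.3 -155.7   15.8] [306. 196.]
eye_right 0.42 [500.1 115.   75.3] [317. 234.]
eye_right 0.41 [521.6 324.7   2. ] [304. 324.]
plate 0.87 [476.9 129.8  68.9] [326. 240.]
plate 0.8 [676.3 174.6  69.7] [239. 251.]
plate 0.54 [385.  -62.7  69.8] [360. 197.]
plate 0.39 [500.2 115.4  73.6] [317. 235.]
1.5
```

```bash
python3 - <<'E'
from h import *
a=cv2.imread("pics/scene0.png")[225:295,245:325]; b=cv2.imread("pics/side0.png")[155:215,275:340]
a=cv2.resize(a,(400,350),interpolation=cv2.INTER_CUBIC); b=cv2.resize(b,(380,350),interpolation=cv2.INTER_CUBIC)
cv2.imwrite("pics/crop0.png",np.hstack([a,b]))
E
```

```text
(no output)
```

View pics/crop0.png

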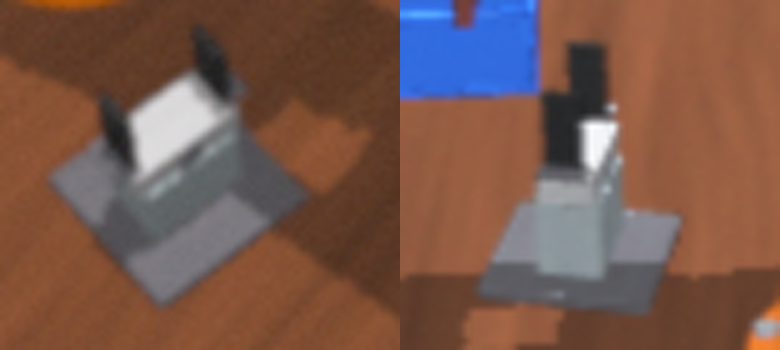

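```bash
python3 - <<'E'
from h import *
p=shot("scene")
f=lambda u,v:(245+u/5,225+v/5)
A,B,C=[atz(p,f(*x),8)[:2] for x in [(48,178),(163,303),(308,193)]]
print(A,B,C,np.linalg.norm(A-B),np.linalg.norm(C-B),np.degrees(np.arctan2(*(A-B)[::-1])),np.degrees(np.arctan2(*(C-B)[::-1])),(A+C)/2)
s=shot("side"); g=lambda u,v:(275+(u-400)/5.846,155+v/5.833)
P=[atz(s,g(*x),8)[:2] for x in [(478,290),(648,308),(683,215)]]
print(P,[np.degrees(np.arctan2(*(P[i]-P[1])[::-1])) for i in (0,2)],(P[0]+P[2])/2)
# grip tops z 115
print([atz(p,f(*x),115).round(1) for x in [(108,95),(205,32)]], [atz(s,g(*x),115).round(1) for x in [(562,93),(590,45)]])
w=shot("wrist"); print(RT(w)[0].T.round(3).tolist(), (-RT(w)[0].T@RT(w)[1]).round(1)); st()
E
```

```text
[ 494.71064631 -195.1828212 ] [ 581.83975744 -208.47324436] [ 597.07657771 -121.42202548] 88.13692388952589 88.37463097674 171.32712041082655 80.07192996494321 [ 545.89361201 -158.30242334]
[array([ 593.09328034, -116.97175206]), array([ 505.81224224, -100.20812915]), array([ 489.73362766, -190.64690276])] [np.float64(-10.872110991839328), np.float64(-100.08097283041936)] [ 541.413454   -153.80932741]
[array([ 534.1, -181.2,  115. ]), array([ 545.8, -129.3,  115. ])] [array([ 546.7, -129.6,  115. ]), array([ 535.5, -181.1,  115. ])]
[[1.0, 0.001, 0.0], [0.001, -0.963, -0.27], [-0.0, 0.27, -0.963]] [624.8  73.8 384.7]
t 1.65 pos [625.    0.  230.7] F [0.  0.  0.6] M [-0.06  0.04  0.03] w 87.93
[[1.0, -0.0, 0.0], [-0.0, -1.0, 0.0], [0.0, -0.0, -1.0]]
```

```bash
python3 -m handwheel '[[[0,0,0],[-16,32,8],1],[[0,0,0],[-16,32,8],1],[[0,0,0],[-16,32,8],1],[[0,0,0],[-16,32,8],1],[[0,0,0],[-16,32,8],1],[[0,0,-0.12],[0,0,0],1],[[0,0,-0.12],[0,0,0],1],[[0,0,-0.12],[0,0,0],1],[[0,0,-0.12],[0,0,0],1],[[0,0,-0.12],[0,0,0],1]]'; python3 -m handwheel '[[[0,0,-0.12],[0,0,0],1],[[0,0,-0.12],[0,0,0],1],[[0,0,-0.12],[0,0,0],1],[[0,0,-0.12],[0,0,0],1],[[0,0,-0.12],[0,0,0],1],[[0,0,-0.12],[0,0,0],1],[[0,0,-0.076],[0,0,0],1],[[0,0,0],[0,0,0],1],[[0,0,0],[0,0,0],1],[[0,0,0],[0,0,0],1]]'; python3 - <<'E'
from h import *
st(); p=shot("wrist","w1")
for q in ["pliers_grip","stand_mouth"]: spots(p,q)
E
```

```text
t: 2.48
ee_pos: [542.5, -167.0, 189.3]
orientation: [2.989, 0.964, 0.006]
ft_force: [0.7, 0.2, 0.1]
width: 87.8
t: 3.32
ee_pos: [542.8, -167.7, 189.9]
orientation: [2.343, 2.087, 0.006]
ft_force: [0.7, -0.3, -0.6]
width: 87.8
t 3.32 pos [ 542.8 -167.7  189.9] F [ 0.7 -0.3 -0.6] M [ 0.09 -0.02 -0.  ] w 87.84
[[0.115, 0.993, 0.005], [0.993, -0.115, 0.0], [0.001, 0.005, -1.0]]
pliers_grip 0.91 [ 544.4 -161.    94.8] [328. 208.]
```

View pics/w1.png

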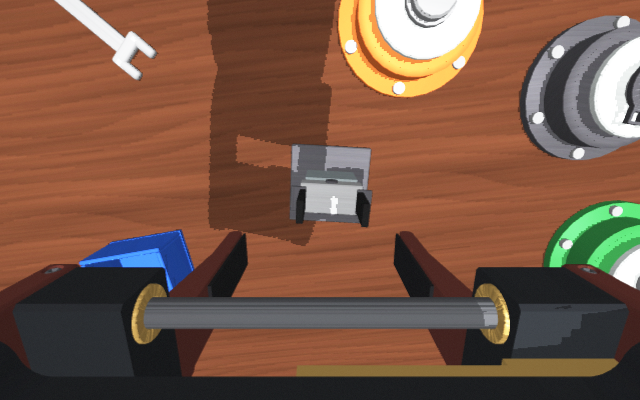

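```bash
python3 - <<'E'
import cv2
a=cv2.imread("pics/w1.png")[135:235,275:390]
cv2.imwrite("pics/w1c.png",cv2.resize(a,None,fx=6,fy=6,interpolation=cv2.INTER_NEAREST))
E
```

```text
(no output)
```

View pics/w1c.png

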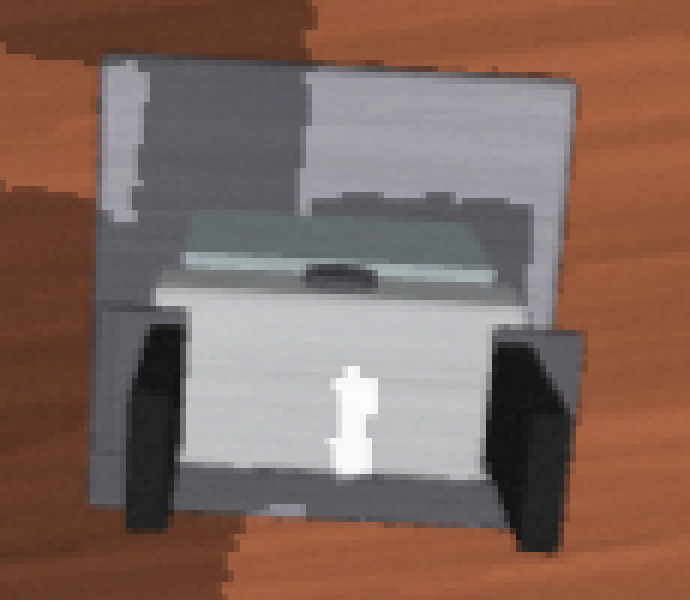

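```bash
python3 - <<'E'
from h import *
p=shot("wrist"); f=lambda u,v:(275+u/6-.5,135+v/6-.5)
L,R=[atz(p,f(*x),115) for x in [(150,462),(544,481)]]
print(L,R,np.linalg.norm(L-R),np.degrees(np.arctan2(R[1]-L[1],R[0]-L[0])),(L+R)/2)
a,b=[atz(p,f(*x),8) for x in [(102,56),(576,82)]]
print(np.linalg.norm(a-b),np.degrees(np.arctan2(b[1]-a[1],b[0]-a[0])))
o,Rm=st(); print(np.degrees(np.arctan2(Rm[1,0],Rm[0,0])))
print(Rm.T@((L+R)/2*[1,1,0]+[0,0,95-11]-o["ee_pos"]))
E
```

```text
[ 538.90159295 -184.23524316  115.        ] [ 547.6494372  -131.58216943  115.        ] 53.37481571188792 80.56697424331267 [ 543.27551507 -157.9087063   115.        ]
88.49514933845478 80.37765057632966
t 3.52 pos [ 542.8 -167.7  189.8] F [-0.5  0.1 -0.8] M [ 0.06 -0.06  0.03] w 87.34
[[0.114, 0.993, 0.005], [0.993, -0.114, 0.0], [0.001, 0.005, -1.0]]
83.46244304922713
[  9.72692161  -1.13740424 105.81292301]
```

```bash
python3 -m handwheel '[[[0,0,0.053],[9.7,-0.6,0],1],[[0,0,0],[0,0,0],1],[[0,0,0],[0,0,12],1],[[0,0,0],[0,0,12],1],[[0,0,0],[0,0,12],1],[[0,0,0],[0,0,12],1],[[0,0,0],[0,0,12],1],[[0,0,0],[0,0,12],1],[[0,0,0],[0,0,0],1],[[0,0,0],[0,0,0],1]]';  python3 - <<'E'
from h import *
o,Rm=st(); p=shot("wrist","w2"); print(np.degrees(np.arctan2(Rm[1,0],Rm[0,0])))
E
```

```text
t: 4.35
ee_pos: [541.9, -159.3, 107.9]
orientation: [2.395, 2.032, 0.003]
ft_force: [-0.2, -0.1, 0.6]
width: 87.9
t 4.35 pos [ 541.9 -159.3  107.9] F [-0.2 -0.1  0.6] M [ 0.06 -0.03 -0.  ] w 87.9
[[0.163, 0.987, 0.002], [0.987, -0.163, 0.0], [0.001, 0.002, -1.0]]
80.62692393908593
```

View pics/w2.png

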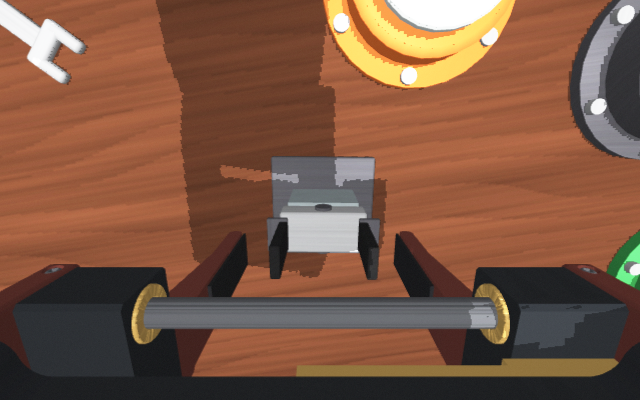

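```bash
python3 - <<'E'
import cv2
a=cv2.imread("pics/w2.png")[185:295,255:395]
cv2.imwrite("pics/w2c.png",cv2.resize(a,None,fx=5,fy=5,interpolation=cv2.INTER_NEAREST))
E
```

```text
(no output)
```

View pics/w2c.png

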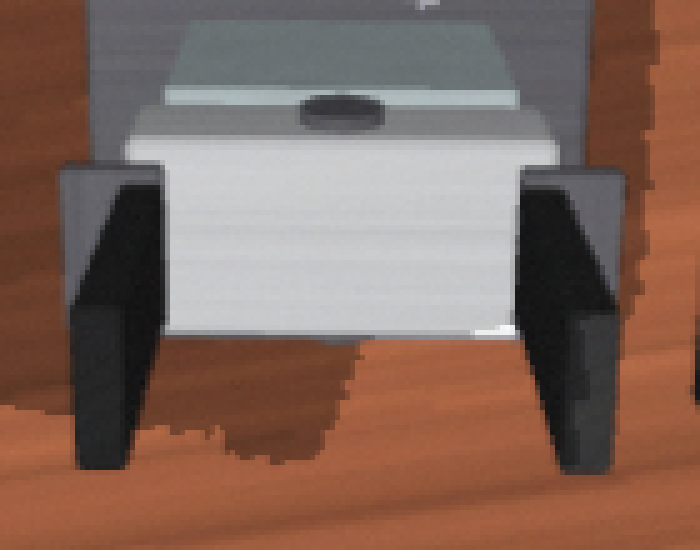

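```bash
python3 - <<'E'
from h import *
p=shot("wrist"); f=lambda u,v:(255+u/5-.5,185+v/5-.5)
o,Rm=st()
L,R=[atz(p,f(*x),115) for x in [(101,388),(589,392)]]
print(L,R,np.linalg.norm(L-R),(L+R)/2, Rm.T@((L+R)/2*[1,1,0]+[0,0,85]-o["ee_pos"]))
for a in [(101,308),(101,468),(589,312),(589,472)]: print(Rm.T@(atz(p,f(*a),115)-o["ee_pos"]))
E
```

```text
t 4.45 pos [ 542.1 -159.3  108.7] F [-0.2  0.   0.4] M [ 0.1  -0.01 -0.01] w 87.84
[[0.163, 0.987, 0.003], [0.987, -0.163, 0.0], [0.0, 0.003, -1.0]]
[ 538.54526092 -184.0879777   115.        ] [ 547.70751174 -131.49352173  115.        ] 53.38654922629408 [ 543.12638633 -157.79074972  115.        ] [ 1.65919577  0.69284767 23.65694754]
[-24.62843443  -8.94250543  -6.38064262]
[-25.42102697  10.33207932  -6.33190737]
[27.90637163 -8.4983943  -6.35366768]
[28.8412179  10.81010939 -6.30399623]
```

```bash
python3 -m handwheel '[[[0,0,0],[1.6,0.8,6],1],[[0,0,0],[0,0,6],1],[[0,0,0],[0,0,6],1],[[0,0,0],[0,0,5],1],[[0,0,0],[0,0,0],1],[[0,0,0],[0,0,0],0.67],[[0,0,0],[0,0,0],0.67],[[0,0,0],[0,0,0],0.67],[[0,0,0],[0,0,0],0.67],[[0,0,0],[0,0,0],0.67]]';  python3 - <<'E'
from h import *
o,Rm=st(); p=shot("wrist","w3"); print(np.degrees(np.arctan2(Rm[1,0],Rm[0,0])))
E
```

```text
t: 5.28
ee_pos: [545.2, -158.3, 85.6]
orientation: [2.391, 2.029, 0.007]
ft_force: [-1.1, 0.7, 1.5]
width: 59.6
t 5.28 pos [ 545.2 -158.3   85.6] F [-1.1  0.7  1.5] M [ 0.07  0.01 -0.  ] w 59.61
[[0.163, 0.987, 0.007], [0.987, -0.163, -0.001], [-0.0, 0.007, -1.0]]
80.64573682337056
```

View pics/w3.png

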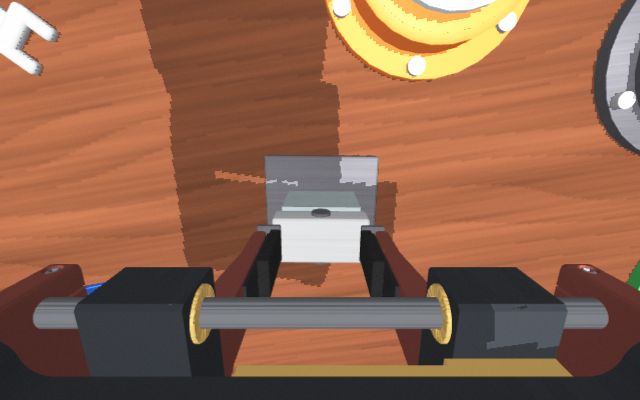

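```bash
python3 -m handwheel '[[[0,0,0],[0,0,0],0.65],[[0,0,0],[0,0,0],0.65],[[0,0,0],[0,0,0],0.65],[[0,0,0],[0,0,-4],0.65],[[0,0,0],[0,0,-8],0.65],[[0,0,0],[0,0,-12],0.65],[[0,0,0],[0,0,-15],0.65],[[0,0,0],[0,0,-18],0.65],[[0,0,0],[0,0,-18],0.65],[[0,0,0],[0,0,-15],0.65]]';  python3 - <<'E'
from h import *
o,Rm=st(); p=shot("wrist","w4"); print(np.degrees(np.arctan2(Rm[1,0],Rm[0,0])))
E
```

```text
t: 6.17
ee_pos: [541.7, -157.4, 180.0]
orientation: [-2.395, -2.033, -0.001]
ft_force: [0.2, -0.5, -1.1]
width: 57.6
t 6.17 pos [ 541.7 -157.4  180. ] F [ 0.2 -0.5 -1.1] M [ 0.08 -0.02 -0.01] w 57.61
[[0.162, 0.987, 0.0], [0.987, -0.162, 0.001], [0.001, 0.0, -1.0]]
80.65271644980746
```

View pics/w4.png

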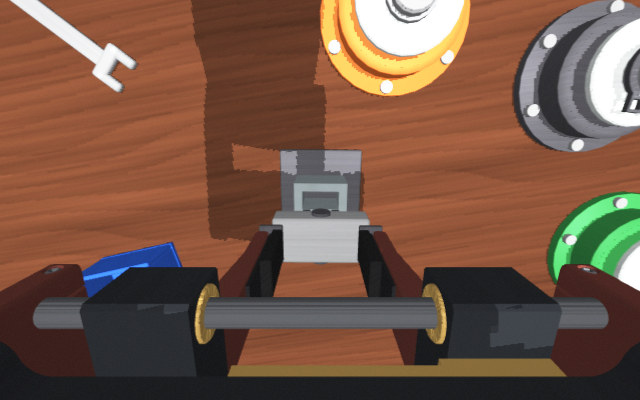

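```bash
python3 -m handwheel '[[[0,0,0],[20,-2,-5],0.65],[[0,0,0],[33,-3,-5],0.65],[[0,0,0],[36,-3.5,-5],0.65],[[0,0,0],[36,-3.5,-4],0.65],[[0,0,0],[36,-3.5,-4],0.65],[[0,0,0],[36,-3.5,-2],0.65],[[0,0,0],[33,-3,0],0.65],[[0,0,0],[20,-2,0],0.65],[[0,0,0],[0,0,0],0.65],[[0,0,0],[0,0,0],0.65]]';  python3 - <<'E'
from h import *
o,Rm=st(); p=shot("wrist","w5"); print(np.degrees(np.arctan2(Rm[1,0],Rm[0,0])))
for q in ["eye_left","eye_right","ring_center","collar"]: spots(p,q)
E
```

```text
t: 7.05
ee_pos: [563.0, 102.1, 217.2]
orientation: [2.389, 2.019, 0.02]
ft_force: [-0.2, -1.1, -1.8]
width: 57.5
t 7.05 pos [563.  102.1 217.2] F [-0.2 -1.1 -1.8] M [ 0.03 -0.05 -0.02] w 57.53
[[0.166, 0.986, 0.019], [0.986, -0.166, -0.002], [0.001, 0.019, -1.0]]
80.41711862830678
eye_left 0.97 [504.4 132.   69.6] [340. 129.]
eye_left 0.66 [494.3 328.7   2. ] [502.  88.]
eye_right 0.91 [502.1 115.3  73. ] [323. 129.]
eye_right 0.52 [517.8 320.8  -0.9] [494. 110.]
ring_center 0.63 [499.9 304.8   0.7] [481.  97.]
collar 0.82 [386.9 -59.7  69.9] [111.  33.]
collar 0.81 [472.9 131.6  70.4] [335.  95.]
collar 0.63 [681.4 175.6  64.4] [399. 276.]
```

View pics/w5.png

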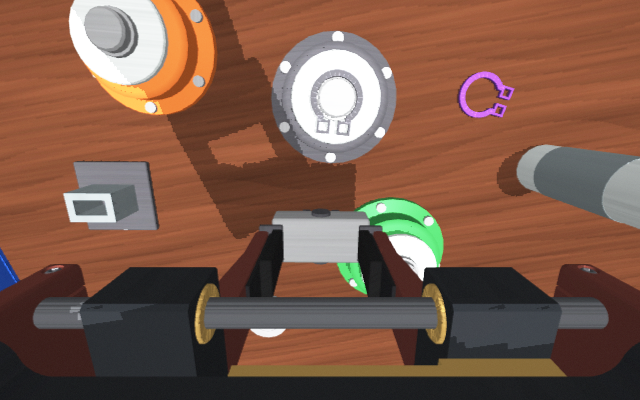

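```bash
python3 - <<'E'
from h import *
st(); p=shot("wrist","w6")
a=p["pixels"][55:145,285:395,::-1]
cv2.imwrite("pics/w6c.png",cv2.resize(a,None,fx=7,fy=6.6,interpolation=cv2.INTER_NEAREST))
E
```

```text
t 7.3 pos [563.1  99.9 216.9] F [-0.4  0.1 -2.5] M [ 0.01 -0.06 -0.  ] w 57.01
[[0.17, 0.985, 0.018], [0.985, -0.17, -0.002], [0.001, 0.018, -1.0]]
```

View pics/w6c.png

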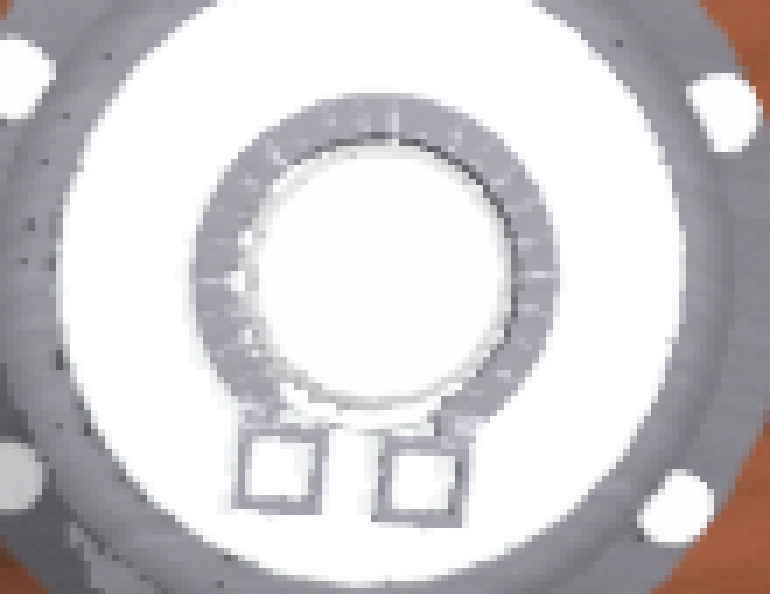

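```bash
python3 - <<'E'
from h import *
o,Rm=st(); p=shot("wrist"); f=lambda u,v:(285+u/7-.5,55+v/6.6-.5)
for z in (70,75,80):
    r,l,c=[atz(p,f(*x),z) for x in [(280,470),(420,481),(375,275)]]
    D=[atz(p,f(*x),z) for x in [(190,275),(557,275)]]
    d=l-r; print(z,r.round(1),l.round(1),c.round(1),"sp",np.linalg.norm(d).round(1),"dia",np.linalg.norm(D[0]-D[1]).round(1),"yaw y",np.degrees(np.arctan2(d[1],d[0])).round(1),"c->mid",((l+r)/2-c).round(1), np.linalg.norm((l+r)/2-c).round(1))
    m=(l+r)/2-c; print(np.degrees(np.arctan2(m[1],m[0])))
for n in ["scene","side"]:
    p=shot(n,"h_"+n)
    for q in ["eye_left","eye_right","collar"]: spots(p,q)
E
```

```text
t 7.35 pos [563.1  99.9 216.9] F [ 0.1 -0.1 -2.6] M [ 0.11 -0.09 -0.01] w 57.61
[[0.17, 0.985, 0.018], [0.985, -0.17, -0.002], [0.001, 0.018, -1.0]]
70 [499.3 115.2  70. ] [504.2 134.3  70. ] [474.5 132.5  70. ] sp 19.7 dia 50.0 yaw y 75.6 c->mid [27.2 -7.7  0. ] 28.2
-15.898330298798488
75 [499.1 115.2  75. ] [503.9 134.   75. ] [474.8 132.2  75. ] sp 19.4 dia 49.2 yaw y 75.6 c->mid [26.7 -7.6  0. ] 27.8
-15.898330298798495
80 [498.9 115.2  80. ] [503.6 133.6  80. ] [475.  131.9  80. ] sp 19.1 dia 48.3 yaw y 75.6 c->mid [26.3 -7.5  0. ] 27.3
-15.898330298798529
eye_left 0.71 [ 549.7 -153.6   50.7] [282. 253.]
eye_left 0.58 [501.7 330.7   3.7] [383. 136.]
eye_left 0.54 [504.1 132.3  75. ] [342. 163.]
eye_right 0.49 [495.6 117.1  72. ] [336. 166.]
eye_right 0.18 [503.8 132.7  75.9] [342. 163.]
collar 0.89 [477.  125.5  69.3] [332. 161.]
collar 0.8 [676.2 169.6  75.3] [406. 189.]
collar 0.67 [390.5 -59.   67.8] [260. 189.]
collar 0.4 [594.8 371.8  -2.6] [418. 145.]
eye_left 0.45 [4.993e+02 3.334e+02 3.000e-01] [314. 328.]
eye_left 0.43 [507.5 136.   71.1] [313. 241.]
eye_right 0.51 [521.7 320.6   7.7] [304. 321.]
eye_right 0.38 [499.7 115.6  73.9] [317. 235.]
collar 0.94 [386.1 -59.9  70. ] [360. 197.]
collar 0.7 [475.7 129.5  70.7] [327. 239.]
collar 0.55 [677.5 177.4  71.9] [238. 252.]
```

```bash
python3 - <<'E'
import cv2
a=cv2.imread("pics/w6.png")[200:305,250:390]
cv2.imwrite("pics/w6d.png",cv2.resize(a,None,fx=5.7,fy=5.7,interpolation=cv2.INTER_NEAREST))
E
```

```text
(no output)
```

View pics/w6d.png

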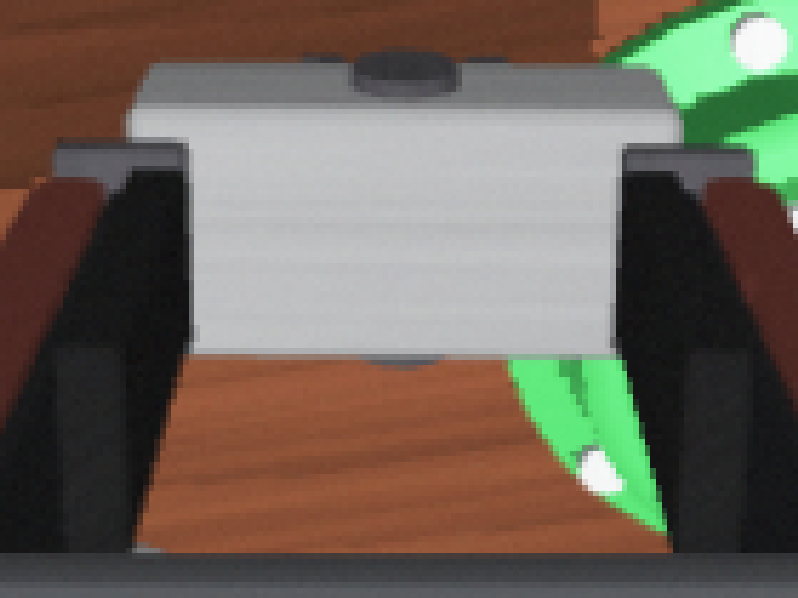

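```bash
cat > fit.py <<'E'
from h import *
from scipy.optimize import least_squares
p=shot("wrist"); o,Rm=st()
f=lambda u,v:np.array([250+u/5.7-.5,200+v/5.7-.5])
# plier frame here: X=tool x, Y=tool y, Z=tool z (down), origin grip
# pts: housing front top corners (y=-15,z=25), back top edge, front bottom corners (z=43)
pts=np.array([[-30,-15,25],[30,-15,25],[-30,-15,43],[30,-15,43]],float)
uv=np.array([f(128,110),f(681,110),f(152,64),f(658,64)])
back=f(400,355)[1]
grip=np.array([[-29+0,-10,-20],[29,-10,-20]],float)
def model(q,pts):
    d=np.array(q[:3]); R=cv2.Rodrigues(np.array([q[3],0,q[4]]))[0]
    T=(R@pts.T).T+d
    return proj(p,(Rm@T.T).T+o["ee_pos"])
def res(q):
    b=model(q,np.array([[0,15,25.]]))[0,1]-back
    return np.r_[(model(q,pts)-uv).ravel(),b]
for tilt in (0,1):
    if tilt: s=least_squares(res,[0,0,-10,0,0])
    else:
        s=least_squares(lambda q:res([q[0],q[1],q[2],0,q[3]]),[0,0,-10,0])
    print(s.x.round(3),s.fun.round(2))
q=s.x if len(s.x)==5 else None
q0=[s.x[0],s.x[1],s.x[2],s.x[3],s.x[4]]
print("pred tips/shoulder pix",model(q0,np.array([[-11.3,0,79],[11.3,0,79],[-14.3,-4,79],[-8.3,-4,79]])).round(1), "obs",f(303,57),f(340,57),f(470,57),f(508,57))
E
python3 fit.py
```

```text
t 7.85 pos [563.2 101.1 216.9] F [-0.2  0.5 -1.5] M [ 0.05 -0.02  0.02] w 57.25
[[0.169, 0.985, 0.018], [0.986, -0.169, -0.002], [0.001, 0.018, -1.0]]
[ 0.01   0.354 -4.739 -0.   ] [ 0.28  0.01 -0.18  0.01  0.21 -0.47 -0.32 -0.47  0.87]
[ 0.01   0.15  -4.81  -0.006 -0.   ] [ 0.28 -0.08 -0.18 -0.08  0.22 -0.39 -0.33 -0.39  0.91]
pred tips/shoulder pix [[306.5 215.2]
 [334.4 215.2]
 [302.7 210.5]
 [310.2 210.5]] obs [302.65789474 209.5       ] [309.14912281 209.5       ] [331.95614035 209.5       ] [338.62280702 209.5       ]
```

```bash
python3 -m handwheel '[[[0.018,0,0.085],[0,0,0],0.65],[[0,0,0],[2,-10,8],0.65],[[0,0,0],[2,-10,10],0.65],[[0,0,0],[2,-10,10],0.65],[[0,0,0],[2,-10,10],0.65],[[0,0,0],[0,-6,10],0.65],[[0,0,0],[0,0,0],0.65],[[0,0,0],[0,0,0],0.65],[[0,0,0],[0,0,0],0.65],[[0,0,0],[0,0,0],0.65]]';  python3 - <<'E'
from h import *
o,Rm=st(); print(np.degrees(np.arctan2(Rm[1,0],Rm[0,0])))
p=shot("wrist","w7")
print(p["tvec"],p["rvec"]); st()
a=p["pixels"][110:220,265:375,::-1]
cv2.imwrite("pics/w7c.png",cv2.resize(a,None,fx=5.4,fy=5.4,interpolation=cv2.INTER_NEAREST))
E
```

```text
t: 8.68
ee_pos: [521.8, 122.0, 169.1]
orientation: [2.489, 1.916, 0.009]
ft_force: [0.9, 0.6, -2.0]
width: 57.4
t 8.68 pos [521.8 122.  169.1] F [ 0.9  0.6 -2. ] M [ 0.09 -0.12  0.03] w 57.38
[[0.256, 0.967, 0.005], [0.967, -0.256, 0.003], [0.004, 0.004, -1.0]]
75.19119684682757
[-251.5027486  -471.7337554   200.39984911] [-2.30824277 -1.77744657 -0.25261803]
t 8.73 pos [522.  122.  169.3] F [-0.8 -0.2 -1.8] M [ 0.05 -0.11 -0.04] w 57.23
[[0.256, 0.967, 0.005], [0.967, -0.256, 0.003], [0.004, 0.004, -1.0]]
```

View pics/w7c.png

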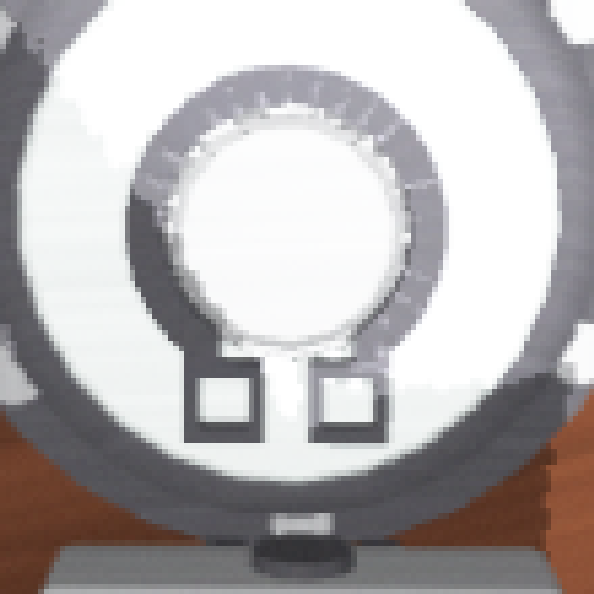

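View pics/w7.png

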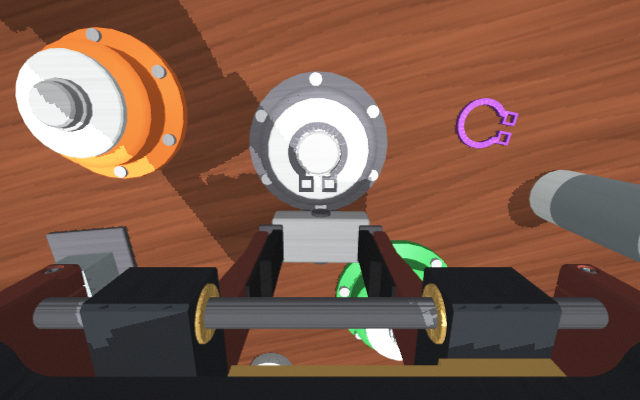

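```bash
python3 - <<'E'
from h import *
p=shot("wrist"); o,Rm=st(); f=lambda u,v:(265+u/5.4-.5,110+v/5.4-.5)
for z in (70,75):
    r,l=[atz(p,f(*x),z) for x in [(224,400),(348,401)]]
    c=atz(p,f(286,224),z)
    print(z,r.round(1),l.round(1),np.linalg.norm(l-r),"center",c.round(1)); m=(r+l)/2
    print("tool", (Rm.T@(m-o["ee_pos"])).round(2),(Rm.T@(c-o["ee_pos"])).round(2))
E
```

```text
t 8.78 pos [521.9 121.9 169.2] F [-0.5 -0.9 -1.5] M [ 0.08 -0.06 -0.01] w 57.46
[[0.256, 0.967, 0.005], [0.967, -0.256, 0.003], [0.004, 0.004, -1.0]]
70 [499.7 115.2  70. ] [505.  134.6  70. ] 20.045994141371445 center [475.  132.2  70. ]
tool [ -2.53 -20.09  99.13] [ -2.48 -48.35  99.01]
75 [498.7 115.7  75. ] [503.9 134.7  75. ] 19.649851731640727 center [474.5 132.3  75. ]
tool [ -2.49 -21.15  94.12] [ -2.43 -48.86  94.  ]
```

```bash
python3 -m handwheel '[[[0,0,0],[-1,-7,0],0.665],[[0,0,0],[-1,-7,0],0.665],[[0,0,0],[-0.5,-5,0],0.665],[[0,0,0],[0,-1,3],0.665],[[0,0,0],[0,0,4],0.665],[[0,0,0],[0,0,4],0.665],[[0,0,0],[0,0,0],0.665],[[0,0,0],[0,0,0],0.665],[[0,0,0],[0,0,0],0.665],[[0,0,0],[0,0,0],0.665]]';  python3 - <<'E'
from h import *
o,Rm=st(); print(np.degrees(np.arctan2(Rm[1,0],Rm[0,0])))
p=shot("wrist","w8"); st()
a=p["pixels"][140:270,245:395,::-1]
cv2.imwrite("pics/w8c.png",cv2.resize(a,None,fx=5,fy=4.6,interpolation=cv2.INTER_NEAREST))
b=shot("side","s8")["pixels"][215:275,280:360,::-1]
c=shot("scene","sc8")["pixels"][130:190,290:370,::-1]
cv2.imwrite("pics/s8c.png",np.vstack([cv2.resize(x,(400,300),interpolation=cv2.INTER_CUBIC) for x in (b,c)]))
E
```

```text
t: 9.62
ee_pos: [500.7, 124.8, 157.8]
orientation: [2.488, 1.915, 0.012]
ft_force: [-0.5, -1.0, -1.4]
width: 58.4
t 9.62 pos [500.7 124.8 157.8] F [-0.5 -1.  -1.4] M [ 0.09 -0.05 -0.  ] w 58.43
[[0.256, 0.967, 0.007], [0.967, -0.256, 0.003], [0.005, 0.006, -1.0]]
75.15248925723166
t 9.67 pos [500.7 124.8 157.8] F [-0.1 -0.2 -2. ] M [ 0.07 -0.11 -0.06] w 58.42
[[0.256, 0.967, 0.007], [0.967, -0.256, 0.003], [0.005, 0.006, -1.0]]
```

View pics/w8c.png

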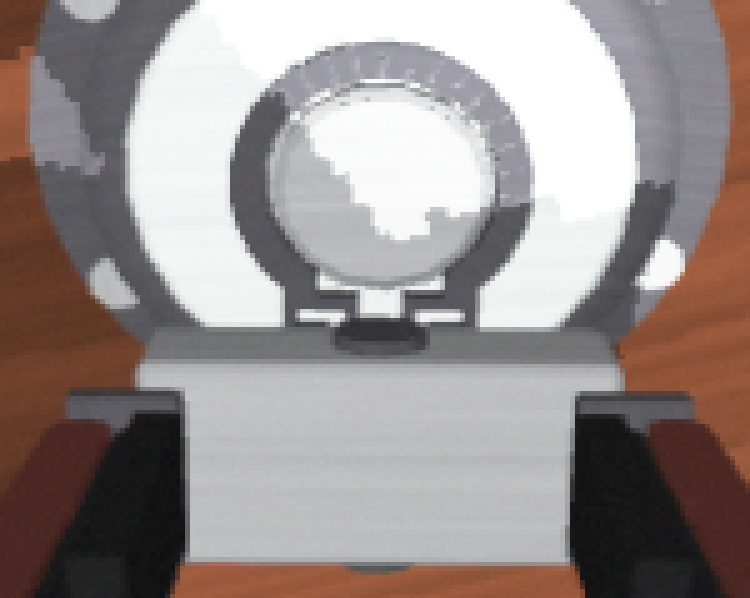

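View pics/s8c.png

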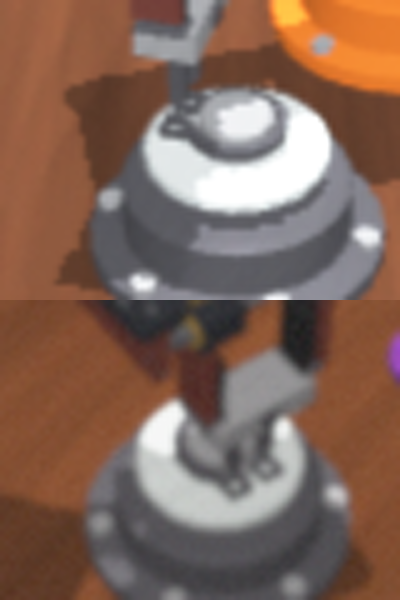

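```bash
python3 - <<'E'
from h import *
p=shot("wrist"); o,Rm=st(); f=lambda u,v:(245+u/5-.5,140+v/4.6-.5)
for z in (70,73,75):
    for nm,x in dict(hole_near_L=(320,309),lug_near_L=(320,289),holeR=(440,309),lug_out_L=(285,305),lug_out_R=(479,305),center=(382,178),arcback=(382,42)).items():
        print(z,nm,(Rm.T@(atz(p,f(*x),z)-o["ee_pos"])).round(2))
E
```

```text
t 9.82 pos [500.7 124.7 157.9] F [ 0.5  0.2 -1.2] M [0.07 0.01 0.03] w 58.31
[[0.256, 0.967, 0.007], [0.967, -0.256, 0.003], [0.005, 0.006, -1.0]]
70 hole_near_L [-10.12  -2.49  87.88]
70 lug_near_L [-10.08  -6.35  87.86]
70 holeR [10.34 -2.48 87.98]
70 lug_out_L [-16.07  -3.27  87.85]
70 lug_out_R [16.97 -3.25 88.01]
70 center [  0.42 -27.16  87.78]
70 arcback [  0.39 -51.4   87.64]
73 hole_near_L [-10.    -3.38  84.88]
73 lug_near_L [-9.96 -7.19 84.85]
73 holeR [10.21 -3.37 84.97]
73 lug_out_L [-15.88  -4.15  84.84]
73 lug_out_R [16.76 -4.12 85.  ]
73 center [  0.41 -27.74  84.78]
73 arcback [  0.38 -51.68  84.63]
75 hole_near_L [-9.92 -3.97 82.87]
75 lug_near_L [-9.88 -7.75 82.85]
75 holeR [10.12 -3.96 82.97]
75 lug_out_L [-15.74  -4.74  82.84]
75 lug_out_R [16.62 -4.71 83.  ]
75 center [  0.41 -28.13  82.78]
75 arcback [  0.38 -51.87  82.63]
```

```bash
python3 -m handwheel '[[[0,0,0],[0.3,0,2],0.665],[[0,0,0],[0,0,2],0.665],[[0,0,0],[0,0,2],0.665],[[0,0,0],[0,0,1.5],0.665],[[0,0,0],[0,0,0],0.665],[[0,0,0],[0,0,0],0.665],[[0,0,0],[0,0,1],0.665],[[0,0,0],[0,0,1],0.665],[[0,0,0],[0,0,0],0.665],[[0,0,0],[0,0,0],0.665]]';  python3 - <<'E'
from h import *
o,Rm=st(); 
p=shot("wrist","w9"); st()
a=p["pixels"][140:270,245:395,::-1]
cv2.imwrite("pics/w9c.png",cv2.resize(a,None,fx=5,fy=4.6,interpolation=cv2.INTER_NEAREST))
E
```

```text
t: 10.65
ee_pos: [501.2, 125.1, 147.6]
orientation: [2.488, 1.914, 0.013]
ft_force: [0.4, 0.1, -2.0]
width: 58.4
t 10.65 pos [501.2 125.1 147.6] F [ 0.4  0.1 -2. ] M [-0.02 -0.09  0.01] w 58.42
[[0.256, 0.967, 0.008], [0.967, -0.256, 0.003], [0.005, 0.007, -1.0]]
t 10.7 pos [501.2 125.1 147.6] F [ 0.7 -0.8 -1.5] M [ 0.06 -0.11 -0.03] w 58.75
[[0.256, 0.967, 0.008], [0.967, -0.256, 0.003], [0.005, 0.007, -1.0]]
```

View pics/w9c.png

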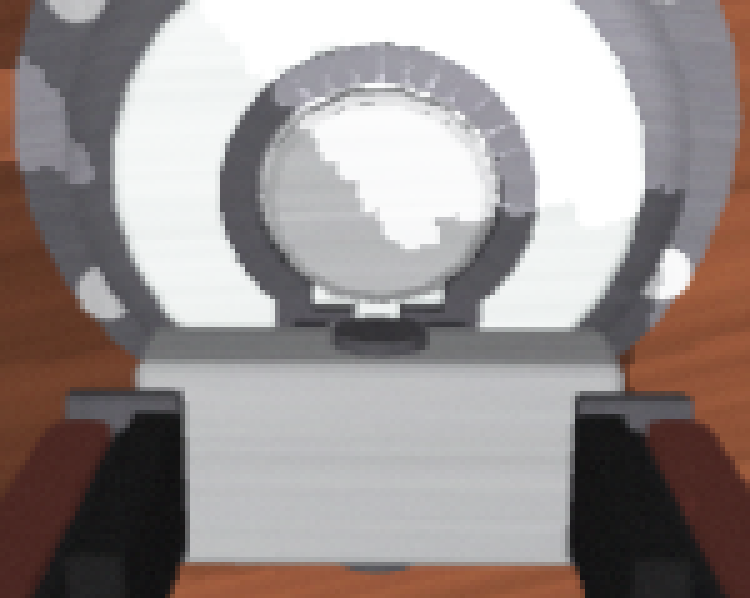

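```bash
python3 -m handwheel '[[[0,0,0],[0,0,1],0.665],[[0,0,0],[0,0,0.8],0.665],[[0,0,0],[0,0,0],0.665],[[0,0,0],[0,0,0],0.665],[[0,0,0],[0,0,0],0.665],[[0,0,0],[0,0,0],0.665],[[0,0,0],[0,0,0],0.665],[[0,0,0],[0,0,0],0.665],[[0,0,0],[0,0,0],0.665],[[0,0,0],[0,0,0],0.665]]';  python3 - <<'E'
from h import *
o,Rm=st(); 
p=shot("wrist","w10"); 
print(np.mean([(shot("wrist"),ctrl.get_obs()["ft_force"])[1] for i in range(3)],axis=0))
a=p["pixels"][140:270,245:395,::-1]
cv2.imwrite("pics/w10c.png",cv2.resize(a,None,fx=5,fy=4.6,interpolation=cv2.INTER_NEAREST))
b=shot("side","s10")["pixels"][225:265,290:350,::-1]
c=shot("scene","sc10")["pixels"][140:180,305:365,::-1]
cv2.imwrite("pics/s10c.png",np.vstack([cv2.resize(x,(450,300),interpolation=cv2.INTER_CUBIC) for x in (b,c)]))
E
```

```text
t: 11.53
ee_pos: [501.3, 125.2, 145.8]
orientation: [2.488, 1.914, 0.013]
ft_force: [-0.1, -1.0, -2.1]
width: 58.8
t 11.53 pos [501.3 125.2 145.8] F [-0.1 -1.  -2.1] M [ 0.07 -0.1   0.  ] w 58.82
[[0.256, 0.967, 0.008], [0.967, -0.256, 0.003], [0.005, 0.007, -1.0]]
[ 0.55766888  0.04446032 -1.67796484]
```

View pics/s10c.png

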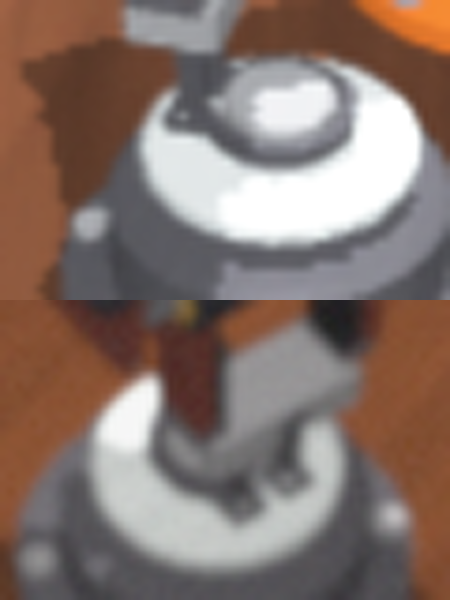

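View pics/w10c.png

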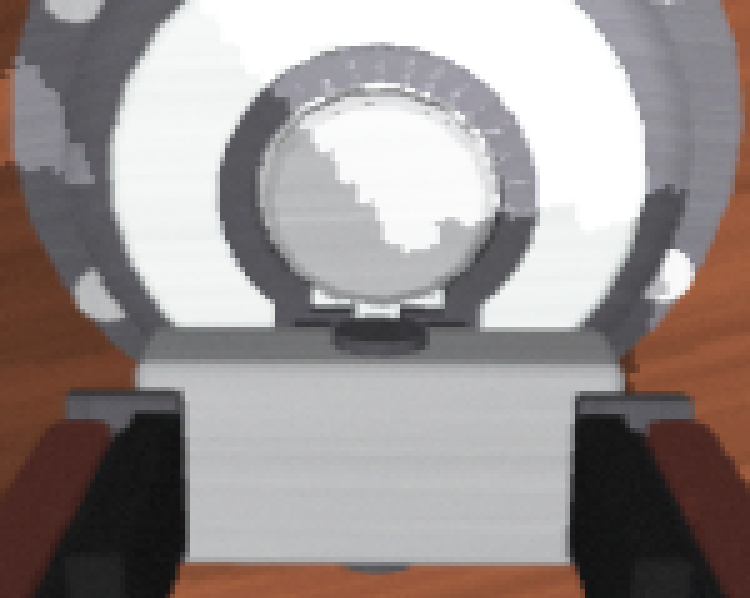

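```bash
python3 -m handwheel '[[[0,0,0],[0,0,0],0.63],[[0,0,0],[0,0,0],0.60],[[0,0,0],[0,0,0],0.57],[[0,0,0],[0,0,0],0.54],[[0,0,0],[0,0,0],0.52],[[0,0,0],[0,0,0],0.52],[[0,0,0],[0,0,0],0.52],[[0,0,0],[0,0,0],0.52],[[0,0,0],[0,0,0],0.52],[[0,0,0],[0,0,0],0.52]]';  python3 - <<'E'
from h import *
o,Rm=st(); 
p=shot("wrist","w11"); 
print(np.mean([(shot("wrist"),ctrl.get_obs()["ft_force"])[1] for i in range(3)],axis=0))
a=p["pixels"][140:270,245:395,::-1]
cv2.imwrite("pics/w11c.png",cv2.resize(a,None,fx=5,fy=4.6,interpolation=cv2.INTER_NEAREST))
E
```

```text
t: 12.67
ee_pos: [501.4, 125.3, 145.8]
orientation: [2.488, 1.914, 0.014]
ft_force: [0.2, -1.5, -2.6]
width: 46.2
t 12.67 pos [501.4 125.3 145.8] F [ 0.2 -1.5 -2.6] M [ 0.14 -0.02  0.02] w 46.16
[[0.256, 0.967, 0.008], [0.967, -0.256, 0.004], [0.006, 0.007, -1.0]]
[ 0.3078463   0.3315271  -1.91972064]
```

View pics/w11c.png

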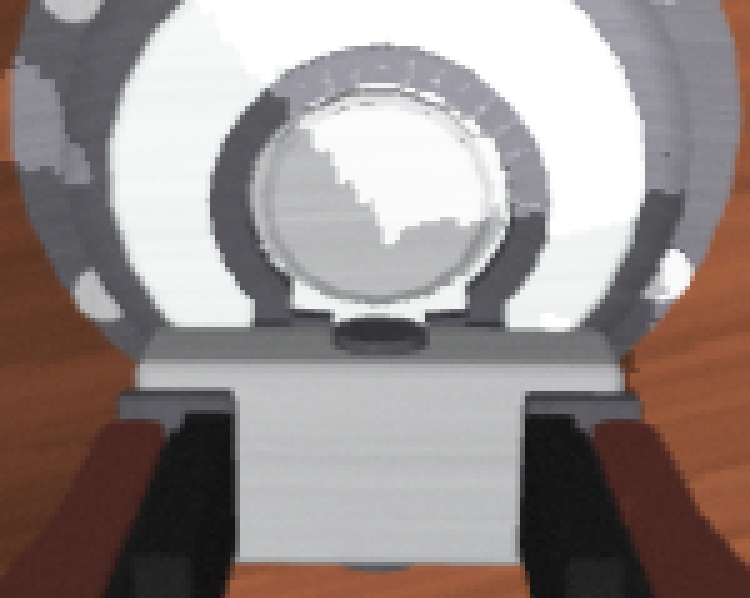

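```bash
python3 -m handwheel '[[[0,0,0],[0,0,0],0.49],[[0,0,0],[0,0,0],0.46],[[0,0,0],[0,0,0],0.43],[[0,0,0],[0,0,0],0.40],[[0,0,0],[0,0,0],0.37],[[0,0,0],[0,0,0],0.35],[[0,0,0],[0,0,0],0.33],[[0,0,0],[0,0,0],0.33],[[0,0,0],[0,0,0],0.33],[[0,0,0],[0,0,0],0.33]]';  python3 - <<'E'
from h import *
o,Rm=st(); 
p=shot("wrist","w12"); 
print(np.mean([(shot("wrist"),ctrl.get_obs()["ft_force"])[1] for i in range(3)],axis=0))
a=p["pixels"][140:270,245:395,::-1]
cv2.imwrite("pics/w12c.png",cv2.resize(a,None,fx=5,fy=4.6,interpolation=cv2.INTER_NEAREST))
E
```

```text
t: 13.7
ee_pos: [500.9, 125.3, 145.6]
orientation: [2.489, 1.915, 0.013]
ft_force: [-0.7, 1.0, -1.9]
width: 29.5
t 13.7 pos [500.9 125.3 145.6] F [-0.7  1.  -1.9] M [ 0.13  0.01 -0.02] w 29.49
[[0.256, 0.967, 0.007], [0.967, -0.256, 0.004], [0.005, 0.006, -1.0]]
[-0.06031034  0.05604707 -2.51459266]
```

View pics/w12c.png

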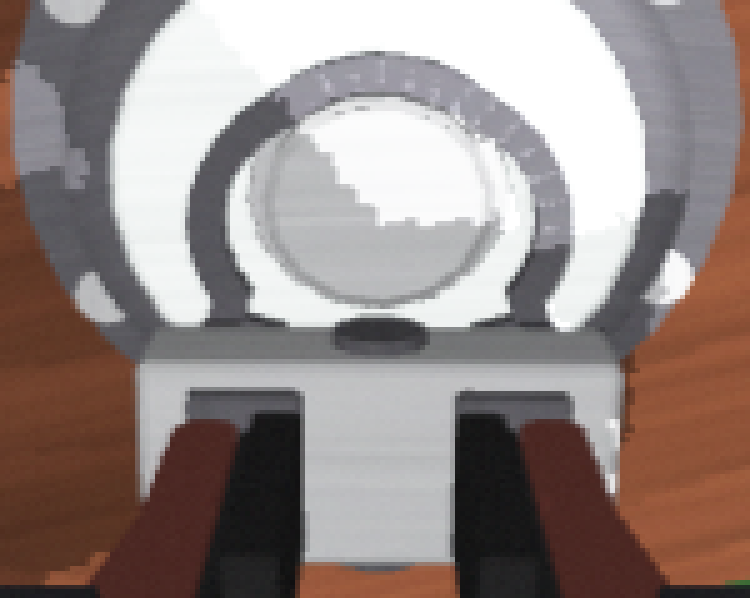

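```bash
python3 -m handwheel '[[[0,0,0],[0,0,0],0.32],[[0,0,0],[0,0,0],0.315],[[0,0,0],[0,-1.2,0],0.315],[[0,0,0],[0,-1.2,0],0.315],[[0,0,0],[0,-1.2,0],0.315],[[0,0,0],[0,-1.2,0],0.315],[[0,0,0],[0,0,0],0.315],[[0,0,0],[0,0,0],0.315],[[0,0,0],[0,0,0],0.315],[[0,0,0],[0,0,0],0.315]]';  python3 - <<'E'
from h import *
o,Rm=st(); 
p=shot("wrist","w13"); 
print(np.mean([(shot("wrist"),ctrl.get_obs()["ft_force"])[1] for i in range(3)],axis=0))
a=p["pixels"][140:270,245:395,::-1]
cv2.imwrite("pics/w13c.png",cv2.resize(a,None,fx=5,fy=4.6,interpolation=cv2.INTER_NEAREST))
E
```

```text
t: 14.73
ee_pos: [495.6, 126.5, 145.6]
orientation: [2.488, 1.915, 0.012]
ft_force: [-0.2, 0.1, -2.6]
width: 28.3
t 14.73 pos [495.6 126.5 145.6] F [-0.2  0.1 -2.6] M [ 0.09 -0.06  0.01] w 28.28
[[0.256, 0.967, 0.007], [0.967, -0.256, 0.003], [0.005, 0.006, -1.0]]
[ 5.77473320e-01 -1.36435731e-05 -2.65832360e+00]
```

View pics/w13c.png

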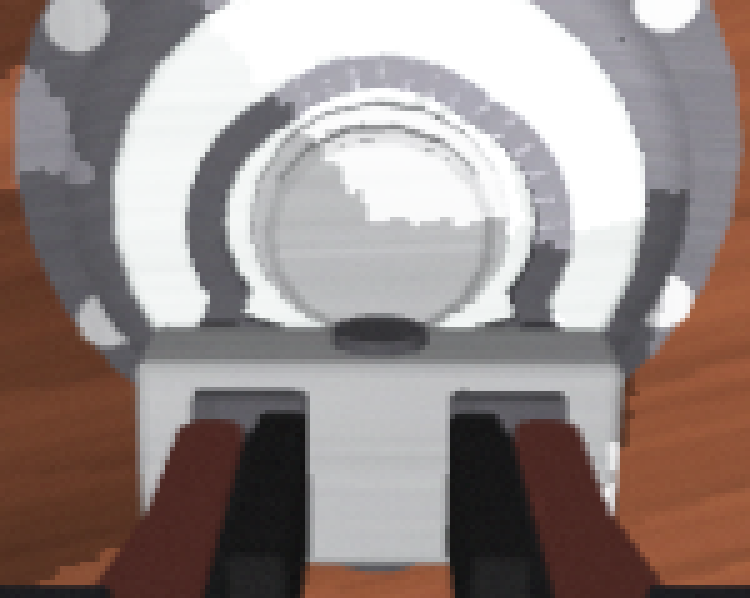

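```bash
python3 - <<'E'
import cv2
a=cv2.imread("pics/w13.png")[140:215,265:375]
cv2.imwrite("pics/w13d.png",cv2.resize(a,None,fx=7,fy=7.5,interpolation=cv2.INTER_CUBIC))
E
```

```text
(no output)
```

View pics/w13d.png

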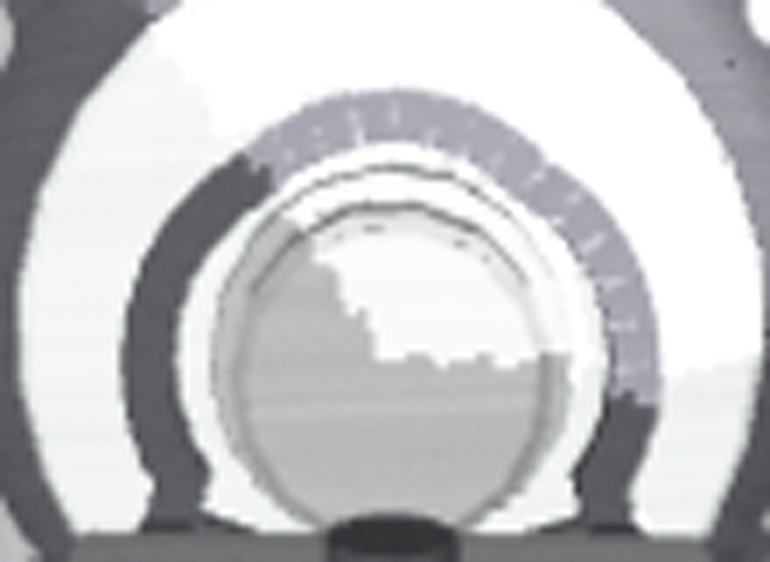

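```bash
python3 - <<'E'
from h import *
p=shot("wrist"); o,Rm=st(); f=lambda u,v:(265+u/7-.5,140+v/7.5-.5)
T=lambda uv,z:(Rm.T@(atz(p,f(*uv),z)-o["ee_pos"])).round(2)
for dz in (0,-5):
    print("ring outer",T((393,90),75+dz),"ring inner",T((393,147),75+dz),"inner@bottom",T((393,147),70+dz),"collar edge",T((393,165),70+dz),"collar L/R",T((213,370),70+dz),T((573,370),70+dz),"ring inner L/R",T((180,370),75+dz),T((603,370),75+dz))
E
```

```text
t 14.98 pos [495.7 126.5 145.6] F [ 0.7 -0.5 -2.5] M [ 0.08 -0.07  0.  ] w 28.08
[[0.256, 0.967, 0.007], [0.967, -0.256, 0.003], [0.005, 0.006, -1.0]]
ring outer [  0.13 -50.97  70.26] ring inner [  0.13 -45.27  70.29] inner@bottom [  0.14 -44.63  75.3 ] collar edge [  0.14 -42.77  75.31] collar L/R [-20.28 -21.04  75.34] [ 20.61 -21.02  75.55] ring inner L/R [-23.5  -22.2   70.32] [ 23.49 -22.17  70.56]
ring outer [  0.13 -50.45  75.26] ring inner [  0.14 -44.63  75.3 ] inner@bottom [  0.14 -43.99  80.3 ] collar edge [  0.15 -42.09  80.31] collar L/R [-20.71 -19.89  80.35] [ 21.06 -19.86  80.56] ring inner L/R [-24.02 -21.04  75.33] [ 24.02 -21.02  75.57]
```

```bash
python3 -m handwheel '[[[0,0,0],[0,0,1.2],0.315],[[0,0,0],[0,0,1.2],0.315],[[0,0,0],[0,0,1.2],0.315],[[0,0,0],[0,0,1.2],0.315],[[0,0,0],[0,0,1.2],0.315],[[0,0,0],[0,0,0],0.315],[[0,0,0],[0,0,0],0.315],[[0,0,0],[0,0,0],0.315],[[0,0,0],[0,0,0],0.315],[[0,0,0],[0,0,0],0.315]]';  python3 - <<'E'
from h import *
o,Rm=st(); 
p=shot("wrist","w14"); 
print(np.mean([(shot("wrist"),ctrl.get_obs()["ft_force"])[1] for i in range(2)],axis=0))
a=p["pixels"][140:215,265:375,::-1]
cv2.imwrite("pics/w14d.png",cv2.resize(a,None,fx=7,fy=7.5,interpolation=cv2.INTER_CUBIC))
E
```

```text
t: 15.82
ee_pos: [495.9, 126.5, 138.8]
orientation: [2.488, 1.915, 0.013]
ft_force: [0.9, -0.1, -2.3]
width: 28.3
t 15.82 pos [495.9 126.5 138.8] F [ 0.9 -0.1 -2.3] M [ 0.02 -0.07 -0.04] w 28.29
[[0.256, 0.967, 0.008], [0.967, -0.256, 0.003], [0.005, 0.006, -1.0]]
[ 0.48616535 -0.14537599 -1.7288798 ]
```

View pics/w14d.png

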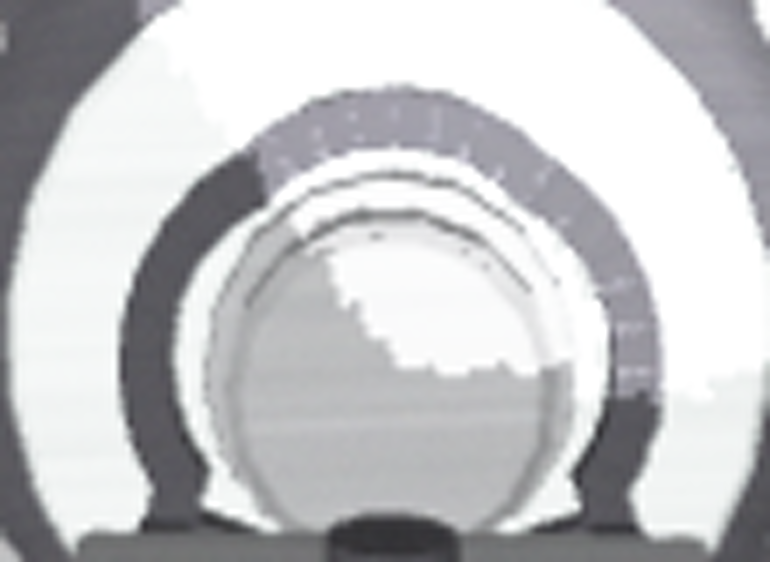

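```bash
python3 -m handwheel '[[[0,0,0],[0,0,1],0.315],[[0,0,0],[0,0,1],0.315],[[0,0,0],[0,0,1],0.315],[[0,0,0],[0,0,0.5],0.315],[[0,0,0],[0,0,0],0.315],[[0,0,0],[0,0,0],0.315],[[0,0,0],[0,0,0],0.315],[[0,0,0],[0,0,0],0.315],[[0,0,0],[0,0,0],0.315],[[0,0,0],[0,0,0],0.315]]';  python3 - <<'E'
from h import *
o,Rm=st(); 
print(np.mean([(shot("wrist"),ctrl.get_obs()["ft_force"])[1] for i in range(2)],axis=0))
E
```

```text
t: 16.8
ee_pos: [496.3, 126.6, 136.8]
orientation: [2.488, 1.914, 0.014]
ft_force: [-2.0, -0.8, 4.2]
width: 28.4
t 16.8 pos [496.3 126.6 136.8] F [-2.  -0.8  4.2] M [-0.05  0.34 -0.04] w 28.37
[[0.256, 0.967, 0.008], [0.967, -0.256, 0.003], [0.005, 0.007, -1.0]]
[-2.01224461 -0.05290793  3.33881992]
```

```bash
python3 -m handwheel '[[[0,0,0],[0,-0.3,1],0.315],[[0,0,0],[0,0,1],0.315],[[0,0,0],[0,0,1],0.315],[[0,0,0],[0,0,0.5],0.315],[[0,0,0],[0,0,0],0.315],[[0,0,0],[0,0,0],0.315],[[0,0,0],[0,0,0],0.315],[[0,0,0],[0,0,0],0.315],[[0,0,0],[0,0,0],0.315],[[0,0,0],[0,0,0],0.315]]';  python3 - <<'E'
from h import *
o,Rm=st(); 
p=shot("wrist","w15"); 
print(np.mean([(shot("wrist"),ctrl.get_obs()["ft_force"])[1] for i in range(2)],axis=0))
a=p["pixels"][140:215,265:375,::-1]
cv2.imwrite("pics/w15d.png",cv2.resize(a,None,fx=7,fy=7.5,interpolation=cv2.INTER_CUBIC))
E
```

```text
t: 17.73
ee_pos: [496.9, 126.5, 134.2]
orientation: [2.487, 1.913, 0.016]
ft_force: [-1.0, -0.6, 5.9]
width: 28.3
t 17.73 pos [496.9 126.5 134.2] F [-1.  -0.6  5.9] M [-0.08  0.41 -0.07] w 28.25
[[0.256, 0.967, 0.01], [0.967, -0.256, 0.003], [0.006, 0.009, -1.0]]
[-1.53338713e+00  1.75910059e-03  6.12697109e+00]
```

View pics/w15d.png

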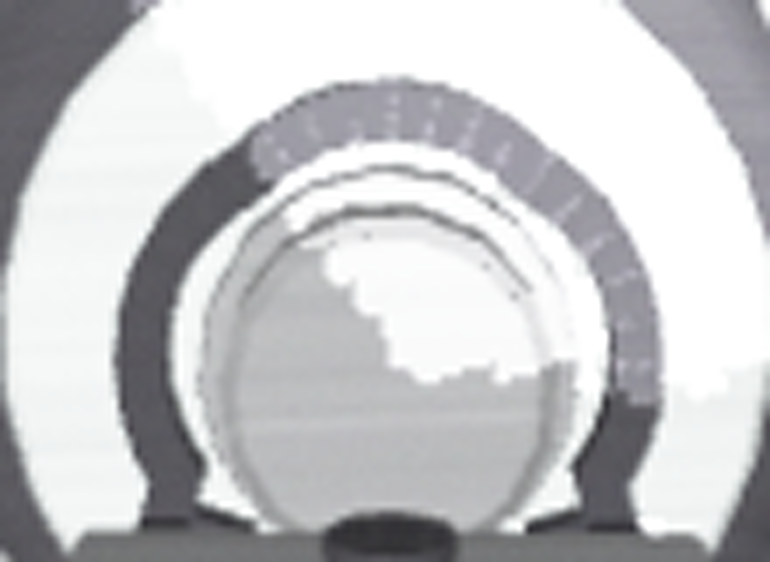

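```bash
python3 -m handwheel '[[[0.005,0,0],[0,-0.4,1],0.315],[[0.004,0,0],[0,-0.2,1],0.315],[[0,0,0],[0,0,1],0.315],[[0,0,0],[0,0,1],0.315],[[0,0,0],[0,0,1],0.315],[[0,0,0],[0,0,0],0.315],[[0,0,0],[0,0,0],0.315],[[0,0,0],[0,0,0],0.315],[[0,0,0],[0,0,0],0.315],[[0,0,0],[0,0,0],0.315]]';  python3 - <<'E'
from h import *
o,Rm=st(); 
p=shot("wrist","w16"); 
print(np.mean([(shot("wrist"),ctrl.get_obs()["ft_force"])[1] for i in range(2)],axis=0))
a=p["pixels"][140:215,265:375,::-1]
cv2.imwrite("pics/w16d.png",cv2.resize(a,None,fx=7,fy=7.5,interpolation=cv2.INTER_CUBIC))
E
```

```text
t: 18.72
ee_pos: [497.7, 126.4, 132.4]
orientation: [-2.489, -1.914, -0.01]
ft_force: [-2.8, -1.4, 8.1]
width: 28.1
t 18.72 pos [497.7 126.4 132.4] F [-2.8 -1.4  8.1] M [-0.14  0.7   0.01] w 28.12
[[0.257, 0.966, 0.004], [0.966, -0.257, 0.005], [0.006, 0.002, -1.0]]
[-2.50127032 -1.23093906  8.55808335]
```

View pics/w16d.png

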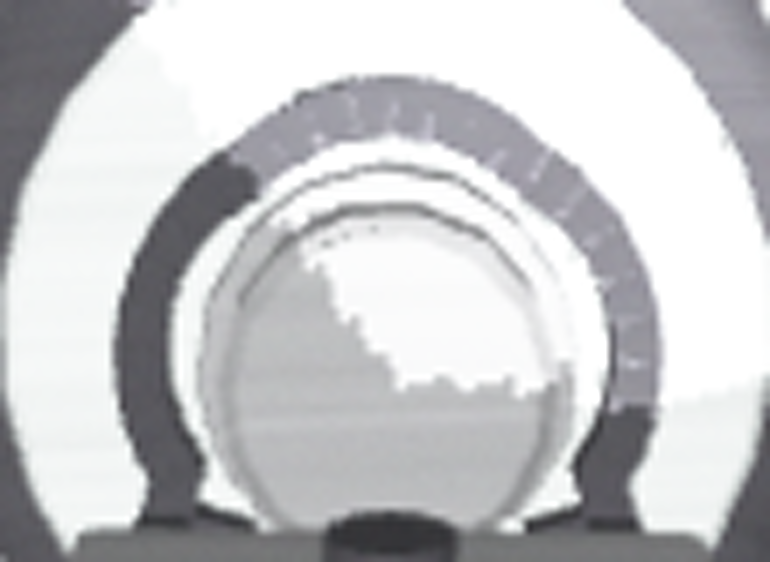

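```bash
python3 -m handwheel '[[[0,0,0],[0,-0.2,1.2],0.315],[[0,0,0],[0,0,1.2],0.315],[[0,0,0],[0,-0.2,1.2],0.315],[[0,0,0],[0,0,1.2],0.315],[[0,0,0],[0,-0.2,1.2],0.315],[[0,0,0],[0,0,1.2],0.315],[[0,0,0],[0,0,1.2],0.315],[[0,0,0],[0,0,1],0.315],[[0,0,0],[0,0,1],0.315],[[0,0,0],[0,0,1],0.315]]';  python3 - <<'E'
from h import *
o,Rm=st(); 
p=shot("wrist","w17"); 
print([(shot("wrist"),ctrl.get_obs()["ft_force"])[1].round(1) for i in range(2)])
a=p["pixels"][140:215,265:375,::-1]
cv2.imwrite("pics/w17d.png",cv2.resize(a,None,fx=7,fy=7.5,interpolation=cv2.INTER_CUBIC))
E
```

```text
t: 19.7
ee_pos: [498.8, 126.2, 127.2]
orientation: [2.491, 1.913, 0.014]
ft_force: [-3.5, -1.4, 14.4]
width: 28.1
t 19.7 pos [498.8 126.2 127.2] F [-3.5 -1.4 14.4] M [-0.35  0.95 -0.15] w 28.1
[[0.258, 0.966, 0.007], [0.966, -0.258, 0.005], [0.007, 0.005, -1.0]]
[array([-4.5, -1.5, 14.7]), array([-4.1, -1.2, 14.4])]
```

View pics/w17d.png

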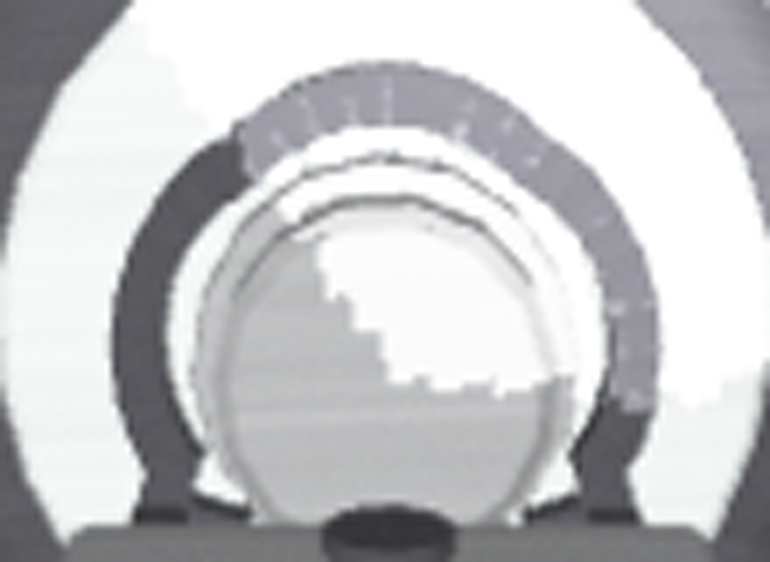

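```bash
python3 -m handwheel '[[[0,0,0],[0,0.4,0.6],0.33],[[0,0,0],[0,0.5,0.6],0.36],[[0,0,0],[0,0.5,0.6],0.39],[[0,0,0],[0,0.5,0.6],0.42],[[0,0,0],[0,0.5,0.5],0.45],[[0,0,0],[0,0.5,0.5],0.48],[[0,0,0],[0,0.5,0.5],0.50],[[0,0,0],[0,0.5,0.5],0.52],[[0,0,0],[0,0,0.5],0.52],[[0,0,0],[0,0,0.5],0.52]]';  python3 - <<'E'
from h import *
o,Rm=st(); 
p=shot("wrist","w18"); 
print([(shot("wrist"),ctrl.get_obs()["ft_force"])[1].round(1) for i in range(2)])
a=p["pixels"][140:215,265:375,::-1]
cv2.imwrite("pics/w18d.png",cv2.resize(a,None,fx=7,fy=7.5,interpolation=cv2.INTER_CUBIC))
E
```

```text
t: 20.68
ee_pos: [508.0, 124.8, 129.4]
orientation: [2.484, 1.911, 0.028]
ft_force: [-1.1, -1.6, 7.8]
width: 46.1
t 20.68 pos [508.  124.8 129.4] F [-1.1 -1.6  7.8] M [-0.24  0.47  0.04] w 46.1
[[0.257, 0.966, 0.018], [0.966, -0.257, 0.005], [0.01, 0.017, -1.0]]
[array([-1.1, -1. ,  8.1]), array([-2.5, -2.2,  8.5])]
```

View pics/w18d.png

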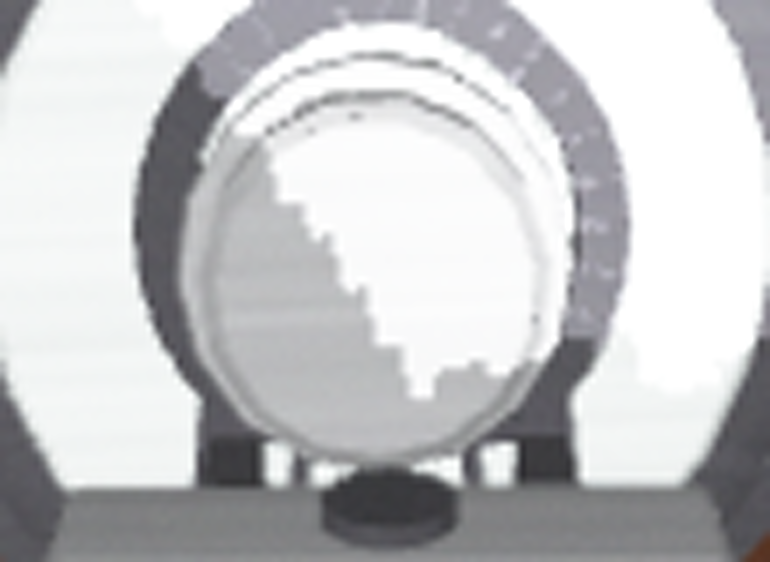

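```bash
python3 - <<'E'
from h import *
p=shot("wrist","w19"); o,Rm=st(); f=lambda u,v:(265+u/7-.5,140+v/7.5-.5)
T=lambda uv,z:(Rm.T@(atz(p,f(*uv),z)-o["ee_pos"])).round(2)
zr=129.4-69.6
for dz in (0,-5):
    print("lug near",T((232,437),zr+dz),T((545,437),zr+dz),"lug outer",T((200,460),zr+dz),T((576,460),zr+dz),"white slot",T((265,460),zr+dz),T((290,460),zr+dz),"ring inner",T((388,25),zr+dz),"collar edge", T((388,55),zr+6+dz))
b=shot("side","s19")["pixels"][225:265,290:350,::-1]
c=shot("scene","sc19")["pixels"][140:180,305:365,::-1]
cv2.imwrite("pics/s19c.png",np.vstack([cv2.resize(x,(450,300),interpolation=cv2.INTER_CUBIC) for x in (b,c)]))
a=p["pixels"][120:230,255:385,::-1]
cv2.imwrite("pics/w19d.png",cv2.resize(a,None,fx=6,fy=5.4,interpolation=cv2.INTER_NEAREST))
E
```

```text
t 20.88 pos [508.  124.8 129.4] F [-1.5 -1.5  8.4] M [-0.23  0.44  0.09] w 46.05
[[0.257, 0.966, 0.018], [0.966, -0.257, 0.005], [0.01, 0.017, -1.0]]
lug near [-17.75 -15.3   69.14] [ 17.14 -15.23  69.48] lug outer [-21.37 -12.81  69.15] [ 20.67 -12.73  69.55] white slot [-14.12 -12.8   69.22] [-11.32 -12.79  69.24] ring inner [ -0.38 -57.45  68.61] collar edge [ -0.37 -55.05  62.65]
lug near [-18.14 -13.98  74.16] [ 17.53 -13.91  74.5 ] lug outer [-21.85 -11.44  74.17] [ 21.14 -11.35  74.58] white slot [-14.43 -11.42  74.24] [-11.58 -11.42  74.27] ring inner [ -0.39 -57.08  73.62] collar edge [ -0.38 -54.61  67.66]
```

View pics/w19d.png

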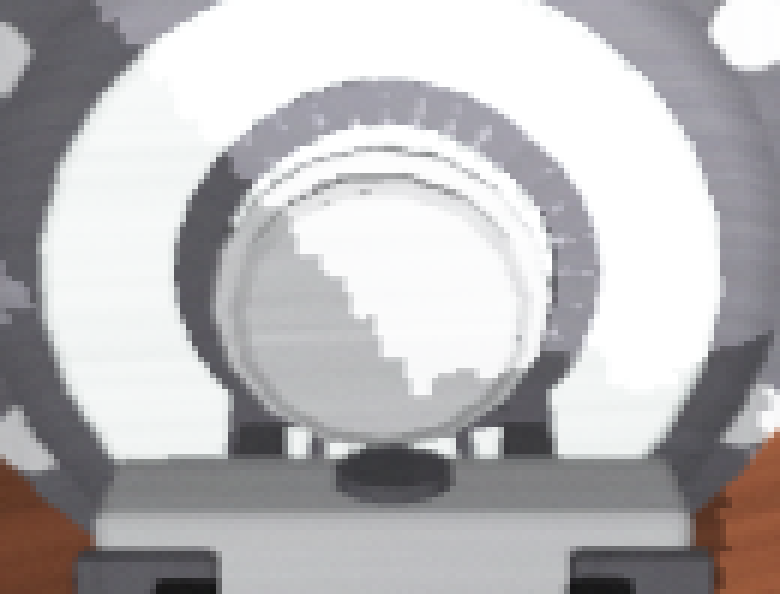

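View pics/s19c.png

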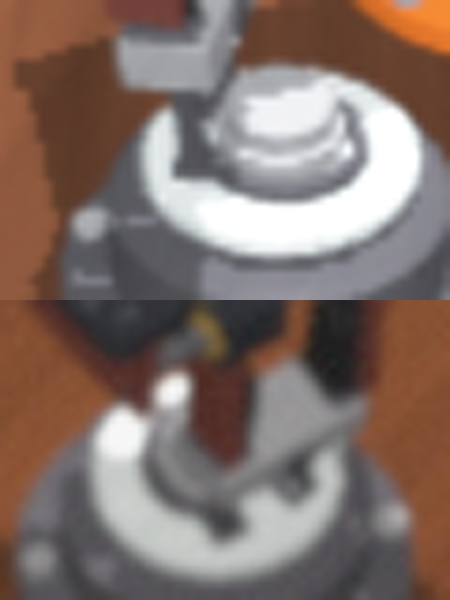

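```bash
python3 -m handwheel '[[[0,0,0],[0,0,0.8],0.53],[[0,0,0],[0,0,0.8],0.54],[[0,0,0],[0,0,0.8],0.55],[[0,0,0],[0,0,0.6],0.56],[[0,0,0],[0,0,0.6],0.57],[[0,0,0],[0,0,0.6],0.58],[[0,0,0],[0,0,0.6],0.59],[[0,0,0],[0,0,0.6],0.60],[[0,0,0],[0,0,0.5],0.60],[[0,0,0],[0,0,0.5],0.60]]';  python3 - <<'E'
from h import *
o,Rm=st(); 
p=shot("wrist","w20"); 
print([(shot("wrist"),ctrl.get_obs()["ft_force"])[1].round(1) for i in range(2)])
a=p["pixels"][120:230,255:385,::-1]
cv2.imwrite("pics/w20d.png",cv2.resize(a,None,fx=6,fy=5.4,interpolation=cv2.INTER_NEAREST))
E
```

```text
t: 21.82
ee_pos: [511.1, 122.8, 127.6]
orientation: [2.477, 1.91, 0.032]
ft_force: [-2.8, -1.1, 8.6]
width: 53.1
t 21.82 pos [511.1 122.8 127.6] F [-2.8 -1.1  8.6] M [-0.19  0.68  0.01] w 53.06
[[0.254, 0.967, 0.024], [0.967, -0.254, 0.002], [0.008, 0.023, -1.0]]
[array([-1.9, -1.4, 10. ]), array([-2. , -1.7, 10.2])]
```

View pics/w20d.png

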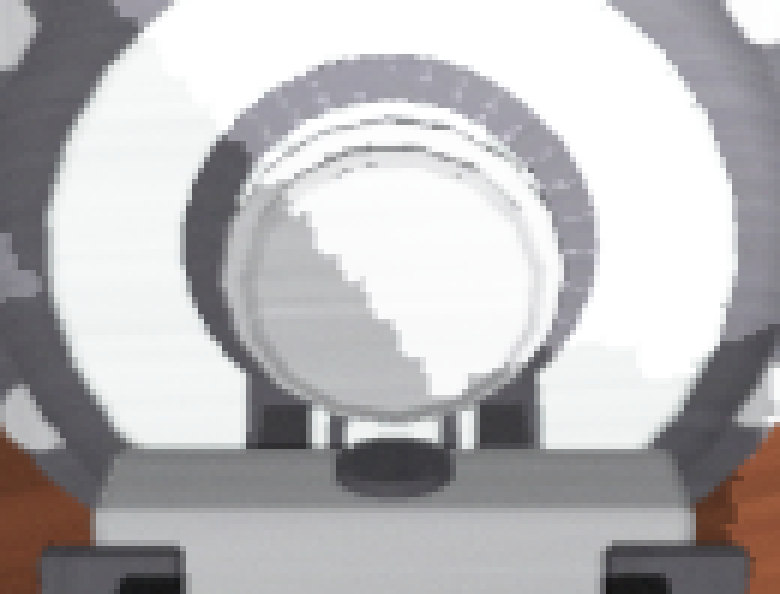

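```bash
python3 -m handwheel '[[[0,0,0],[0,0,0.5],0.62],[[0,0,0],[0,0,0.5],0.63],[[0,0,0],[0,-0.2,0.5],0.64],[[0,0,0],[0,-0.2,0.4],0.65],[[0,0,0],[0,-0.2,0.4],0.66],[[0,0,0],[0,-0.2,0.4],0.665],[[0,0,0],[0,-0.2,0.4],0.665],[[0,0,0],[0,-0.2,0.4],0.665],[[0,0,0],[0,-0.2,0.4],0.665],[[0,0,0],[0,-0.2,0.4],0.665]]';  python3 - <<'E'
from h import *
o,Rm=st(); 
p=shot("wrist","w21"); 
print([(shot("wrist"),ctrl.get_obs()["ft_force"])[1].round(1) for i in range(2)])
a=p["pixels"][120:230,255:385,::-1]
cv2.imwrite("pics/w21d.png",cv2.resize(a,None,fx=6,fy=5.4,interpolation=cv2.INTER_NEAREST))
E
```

```text
t: 22.8
ee_pos: [512.7, 122.5, 128.0]
orientation: [2.472, 1.909, 0.039]
ft_force: [-2.1, -1.2, 9.3]
width: 58.5
t 22.8 pos [512.7 122.5 128. ] F [-2.1 -1.2  9.3] M [-0.18  0.61  0.01] w 58.55
[[0.253, 0.967, 0.031], [0.967, -0.253, 0.001], [0.009, 0.029, -1.0]]
[array([-2.3, -1. ,  8.2]), array([-1.6, -1.6,  7.8])]
```

View pics/w21d.png

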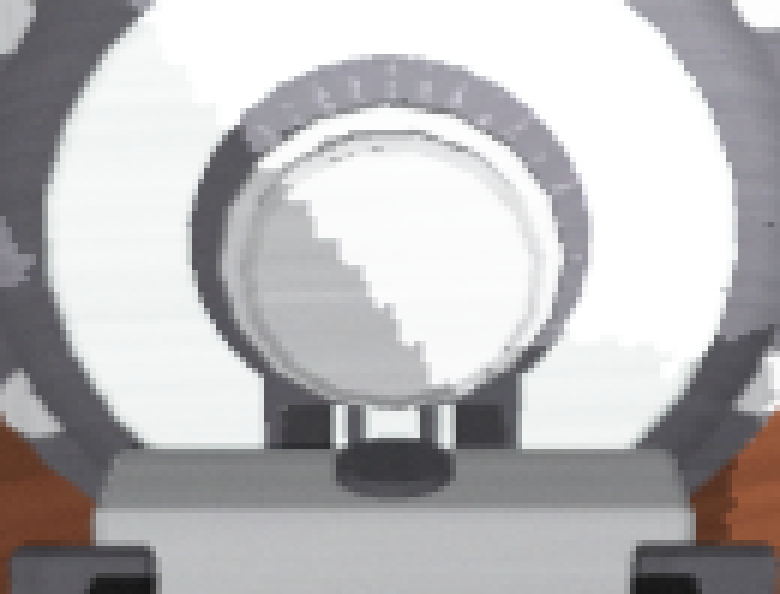

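```bash
python3 - <<'E'
from h import *
p=shot("wrist"); o,Rm=st(); f=lambda u,v:(255+u/6-.5,120+v/5.4-.5)
T=lambda uv,z:(Rm.T@(atz(p,f(*uv),z)-o["ee_pos"])).round(2)
for zc in (64,60): # collar top
  zr=zc-6.5
  print(zc,"ring outer back",T((392,54),zr),"L",T((191,240),zr),"R",T((591,240),zr),"collar L/R",T((221,260),zc),T((562,260),zc),"collar back",T((392,104),zc),"pilot back",T((392,131),zc+10),"pilot L/R",T((240,260),zc+10),T((545,260),zc+10),"pilot front",T((392,403),zc+10), "lug",T((265,420),zr),T((522,420),zr),T((300,378),zr))
E
```

```text
t 23.0 pos [512.6 122.5 128. ] F [-2.5 -0.3  9.2] M [-0.16  0.62  0.02] w 58.35
[[0.253, 0.967, 0.031], [0.967, -0.253, 0.001], [0.009, 0.029, -1.0]]
64 ring outer back [ -0.46 -67.04  68.55] L [-25.77 -41.73  69.08] R [ 24.64 -41.7   69.52] collar L/R [-21.43 -39.93  62.67] [ 20.44 -39.9   63.03] collar back [ -0.45 -60.8   62.24] pilot back [ -0.44 -58.04  52.31] pilot L/R [-18.22 -41.51  52.65] [ 17.5  -41.48  52.95] pilot front [ -0.43 -22.18  53.37] lug [-17.01 -15.49  69.93] [ 16.51 -15.43  70.22] [-12.36 -21.77  69.78]
60 ring outer back [ -0.47 -66.91  72.56] L [-26.23 -41.15  73.1 ] R [ 25.09 -41.11  73.54] collar L/R [-21.83 -39.3   66.69] [ 20.82 -39.26  67.05] collar back [ -0.46 -60.55  66.24] pilot back [ -0.44 -57.73  56.32] pilot L/R [-18.58 -40.88  56.66] [ 17.84 -40.85  56.98] pilot front [ -0.44 -21.17  57.4 ] lug [-17.32 -14.44  73.96] [ 16.81 -14.38  74.26] [-12.58 -20.83  73.81]
```

```bash
python3 -m handwheel '[[[0.006,0,0],[0,-1.5,0.3],0.665],[[0.006,0,0],[0,-1.5,0.3],0.665],[[0.006,0,0],[0,-1.5,0.3],0.665],[[0.006,0,0],[0,-1.5,0.2],0.665],[[0.006,0,0],[0,-1.5,0.2],0.665],[[0,0,0],[0,-1.5,0.2],0.665],[[0,0,0],[0,-0.8,0.2],0.665],[[0,0,0],[0,0,0.2],0.665],[[0,0,0],[0,0,0.2],0.665],[[0,0,0],[0,0,0.2],0.665]]';  python3 - <<'E'
from h import *
o,Rm=st(); 
p=shot("wrist","w22"); 
print([(shot("wrist"),ctrl.get_obs()["ft_force"])[1].round(1) for i in range(2)])
a=p["pixels"][120:230,255:385,::-1]
cv2.imwrite("pics/w22d.png",cv2.resize(a,None,fx=6,fy=5.4,interpolation=cv2.INTER_NEAREST))
E
```

```text
t: 23.83
ee_pos: [512.2, 122.9, 129.4]
orientation: [2.476, 1.92, 0.032]
ft_force: [1.1, -3.8, 4.7]
width: 58.2
t 23.83 pos [512.2 122.9 129.4] F [ 1.1 -3.8  4.7] M [-0.67 -0.14 -0.02] w 58.25
[[0.249, 0.968, 0.021], [0.968, -0.249, 0.006], [0.011, 0.019, -1.0]]
[array([ 1.1, -3.6,  5.7]), array([ 0. , -3.4,  5.1])]
```

View pics/w22d.png

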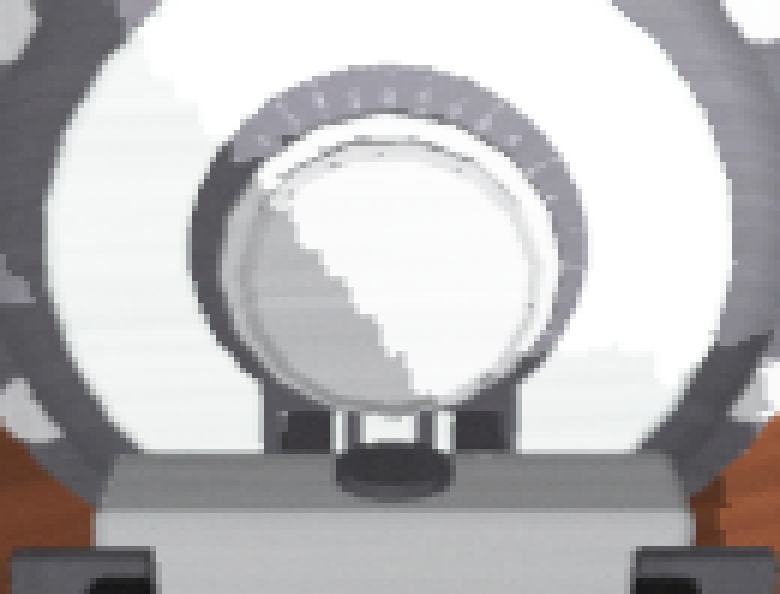

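```bash
python3 -m handwheel '[[[0,0,0],[0,0,-0.8],0.665],[[0,0,0],[0,0,-0.8],0.665],[[0,0,0],[0,0,-0.8],0.665],[[0,0,0],[0,0,-0.8],0.665],[[0,0,0],[0,0,0],0.665],[[0,0,0],[0,0,0],0.665],[[0,0,0],[0,0,0],0.665],[[0,0,0],[0,0,0],0.665],[[0,0,0],[0,0,0],0.665],[[0,0,0],[0,0,0],0.665]]';  python3 - <<'E'
from h import *
o,Rm=st(); 
p=shot("wrist","w23"); 
print([(shot("wrist"),ctrl.get_obs()["ft_force"])[1].round(1) for i in range(2)])
a=p["pixels"][120:230,255:385,::-1]
cv2.imwrite("pics/w23d.png",cv2.resize(a,None,fx=6,fy=5.4,interpolation=cv2.INTER_NEAREST))
E
```

```text
t: 24.82
ee_pos: [510.8, 123.4, 131.1]
orientation: [2.477, 1.921, 0.029]
ft_force: [1.0, -1.2, 0.7]
width: 58.9
t 24.82 pos [510.8 123.4 131.1] F [ 1.  -1.2  0.7] M [-0.3  -0.36  0.01] w 58.95
[[0.249, 0.968, 0.019], [0.968, -0.249, 0.006], [0.01, 0.017, -1.0]]
[array([-0. , -1.2,  0.2]), array([ 1.5, -1.3,  0.8])]
```

View pics/w23d.png

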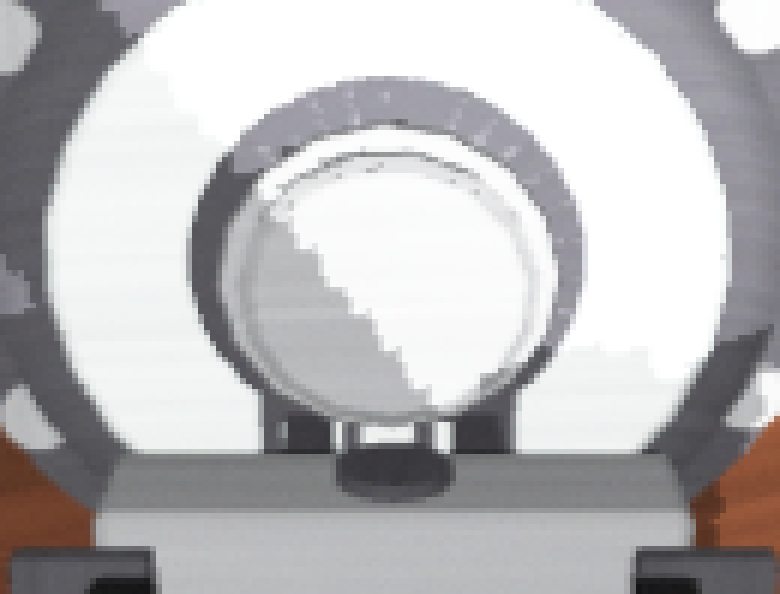

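```bash
python3 -m handwheel '[[[0,0,0],[0,0.2,-1.5],0.665],[[0,0,0],[0,0.2,-1.5],0.665],[[0,0,0],[0,0.2,-1.5],0.665],[[0,0,0],[0,0.2,-1.5],0.665],[[0,0,0],[0,0.2,-1.5],0.665],[[0,0,0],[0,0.2,-1.5],0.665],[[0,0,0],[0,0,-1.5],0.665],[[0,0,0],[0,0,0],0.665],[[0,0,0],[0,0,0],0.665],[[0,0,0],[0,0,0],0.665]]';  python3 - <<'E'
from h import *
o,Rm=st(); 
p=shot("wrist","w24"); 
print([(shot("wrist"),ctrl.get_obs()["ft_force"])[1].round(1) for i in range(2)])
a=p["pixels"][120:230,255:385,::-1]
cv2.imwrite("pics/w24d.png",cv2.resize(a,None,fx=6,fy=5.4,interpolation=cv2.INTER_NEAREST))
E
```

```text
t: 25.8
ee_pos: [509.1, 123.5, 141.3]
orientation: [2.481, 1.922, 0.022]
ft_force: [-0.4, -0.6, -2.2]
width: 58.9
t 25.8 pos [509.1 123.5 141.3] F [-0.4 -0.6 -2.2] M [ 0.04 -0.03 -0.04] w 58.88
[[0.25, 0.968, 0.013], [0.968, -0.25, 0.007], [0.01, 0.011, -1.0]]
[array([ 0.5,  0.5, -1.6]), array([-0.1, -0.1, -1. ])]
```

View pics/w24d.png

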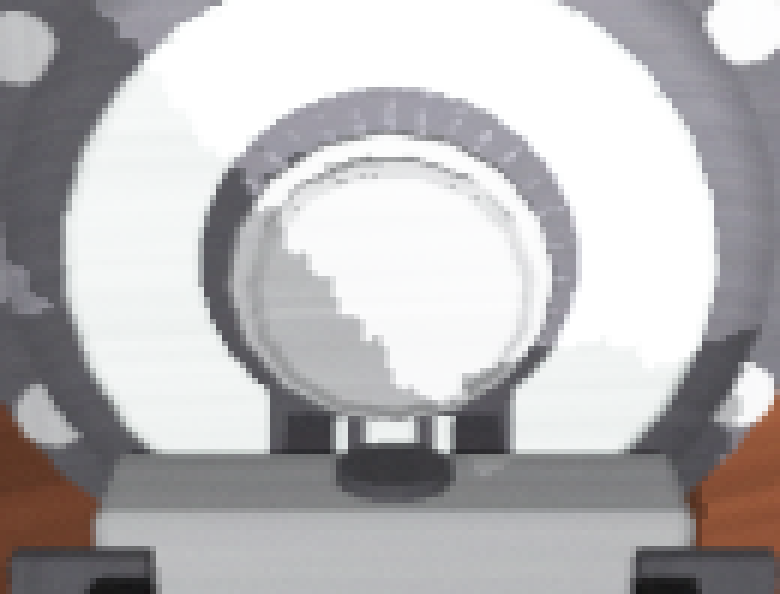

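```bash
python3 -m handwheel '[[[0,0,0],[0,0,-4],0.665],[[0,0,0],[0,0,-6],0.665],[[0,0,0],[0,0,-6],0.665],[[0,0,0],[0,6,-5],0.665],[[0,0,0],[0,8,-4],0.665],[[0,0,0],[0,8,-2],0.665],[[0,0,0],[0,0,0],0.665],[[0,0,0],[0,0,0],0.665],[[0,0,0],[0,0,0],0.665],[[0,0,0],[0,0,0],0.665]]';  python3 - <<'E'
from h import *
o,Rm=st(); 
p=shot("wrist","w25"); 
a=p["pixels"][80:280,220:420,::-1]
cv2.imwrite("pics/w25d.png",cv2.resize(a,None,fx=4,fy=3,interpolation=cv2.INTER_NEAREST))
a=p["pixels"][90:190,270:370,::-1]
cv2.imwrite("pics/w25e.png",cv2.resize(a,None,fx=6,fy=6,interpolation=cv2.INTER_NEAREST))
b=shot("side","s25")["pixels"][175:265,270:370,::-1]
c=shot("scene","sc25")["pixels"][110:200,285:385,::-1]
cv2.imwrite("pics/s25c.png",np.hstack([cv2.resize(x,(400,360),interpolation=cv2.INTER_CUBIC) for x in (b,c)]))
E
```

```text
t: 26.78
ee_pos: [533.7, 116.9, 172.3]
orientation: [2.481, 1.921, 0.025]
ft_force: [0.4, -0.6, -2.4]
width: 59.1
t 26.78 pos [533.7 116.9 172.3] F [ 0.4 -0.6 -2.4] M [ 0.05 -0.03  0.01] w 59.09
[[0.25, 0.968, 0.015], [0.968, -0.251, 0.007], [0.01, 0.013, -1.0]]
```

View pics/w25d.png

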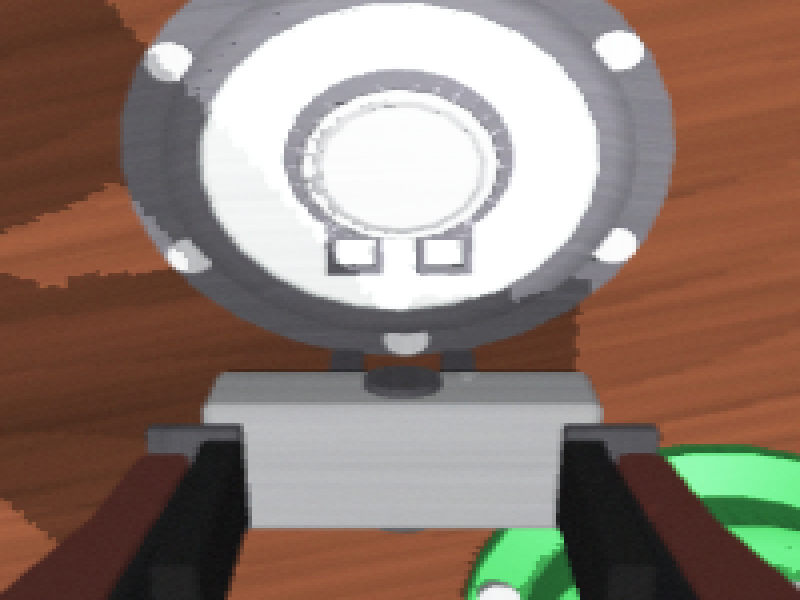

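View pics/w25e.png

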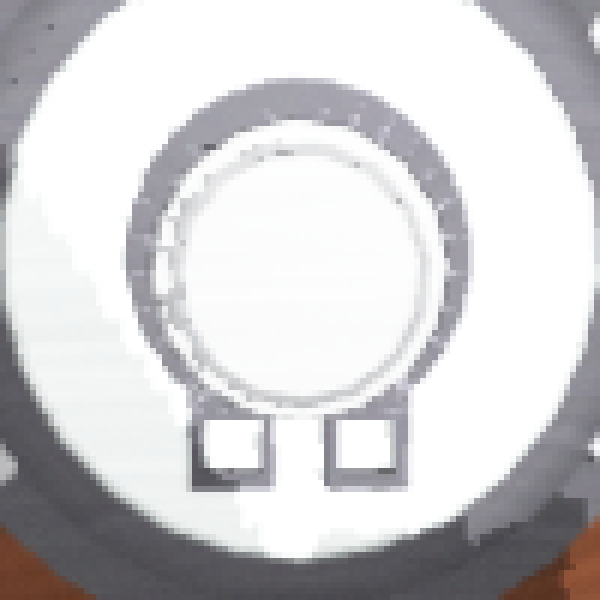

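View pics/s25c.png

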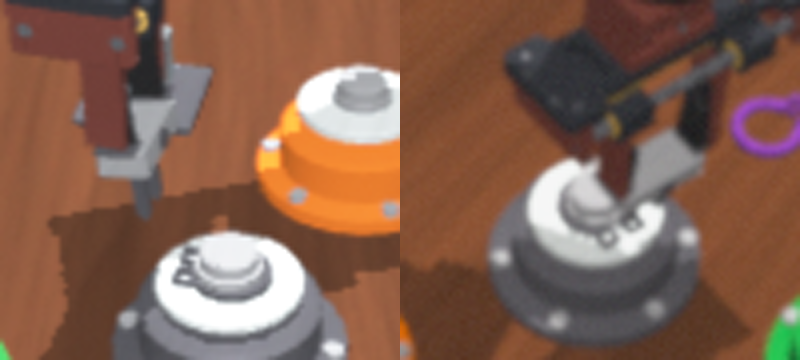

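```bash
python3 - <<'E'
from h import *
p=shot("wrist"); o,Rm=st(); f=lambda u,v:(270+u/6-.5,90+v/6-.5)
T=lambda uv,z:(Rm.T@(atz(p,f(*uv),z)-o["ee_pos"])).round(2)
for zc in (70,66):
  zr=zc-6
  print(zc,"ring outer back",T((299,78),zr),"L",T((127,255),zr),"R",T((472,255),zr),"\n collar L/R",T((155,265),zc),T((446,265),zc),"back",T((299,120),zc),"front",T((299,412),zc),"\npilot back",T((299,147),zc+10),"front",T((299,403),zc+10),"lugs L",T((190,450),zr),T((272,450),zr),"R",T((325,450),zr),T((408,450),zr),"front",T((230,490),zr),T((366,488),zr))
E
```

```text
t 26.98 pos [533.4 117.  172.3] F [ 0.8  0.4 -3.2] M [ 0.   -0.05  0.02] w 58.68
[[0.25, 0.968, 0.015], [0.968, -0.25, 0.007], [0.01, 0.013, -1.0]]
70 ring outer back [ -0.99 -87.81 107.15] L [-25.63 -63.76 107.21] R [ 23.82 -63.76 107.71] 
 collar L/R [-21.16 -62.63 101.26] [ 19.65 -62.63 101.68] back [ -0.97 -82.03 101.23] front [ -0.99 -42.05 101.73] 
pilot back [ -0.94 -78.31  91.27] front [ -0.96 -44.54  91.7 ] lugs L [-17.11 -35.71 107.64] [ -5.   -35.69 107.77] R [  2.83 -35.69 107.85] [ 15.11 -35.67 107.97] front [-11.27 -29.73 107.78] [  8.95 -30.   107.98]
66 ring outer back [ -1.   -88.02 111.15] L [-26.02 -63.6  111.2 ] R [ 24.19 -63.6  111.72] 
 collar L/R [-21.49 -62.45 105.26] [ 19.96 -62.45 105.69] back [ -0.99 -82.16 105.23] front [ -1.   -41.55 105.74] 
pilot back [ -0.96 -78.38  95.27] front [ -0.97 -44.06  95.7 ] lugs L [-17.37 -35.12 111.65] [ -5.08 -35.11 111.78] R [  2.88 -35.1  111.86] [ 15.34 -35.09 111.98] front [-11.44 -29.05 111.79] [  9.09 -29.33 111.99]
```

```bash
python3 - <<'E'
import cv2
a=cv2.imread("pics/w25.png")[185:265,260:380]
cv2.imwrite("pics/w25f.png",cv2.resize(a,None,fx=6.5,fy=6.5,interpolation=cv2.INTER_NEAREST))
E
```

```text
(no output)
```

View pics/w25f.png

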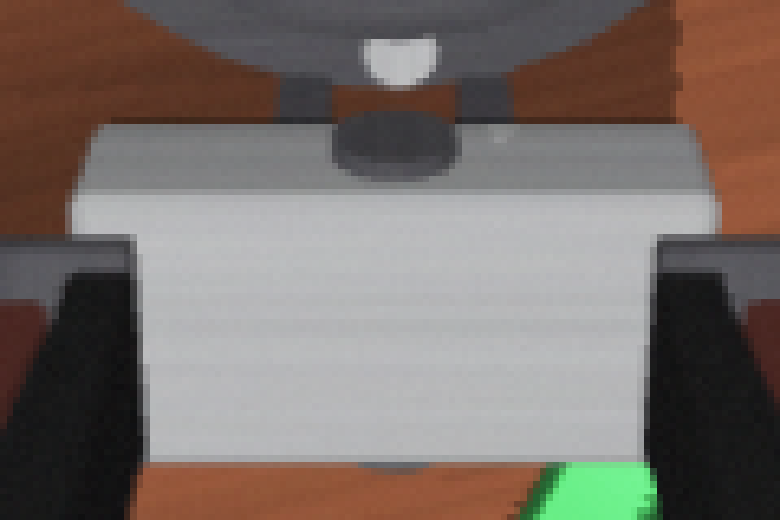

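```bash
cat > fit2.py <<'E'
from h import *
from scipy.optimize import least_squares
p=shot("wrist"); o,Rm=st()
f=lambda u,v:np.array([260+u/6.5-.5,185+v/6.5-.5])
pts=np.array([[-30,-15,25],[30,-15,25],[-30,-15,43],[30,-15,43],[-13.5,-4,79],[13.5,-4,79]],float)
uv=np.array([f(72,195),f(718,195),f(98,125),f(692,125),f(278,78),f(512,78)])
back=f(400,463)[1]
def model(q,pts):
    R=cv2.Rodrigues(np.array([q[3],0,q[4]]))[0]
    return proj(p,(Rm@((R@pts.T).T+np.array(q[:3])).T).T+o["ee_pos"])
def res(q): return np.r_[(model(q,pts)-uv).ravel(),model(q,np.array([[0,15,25.]]))[0,1]-back]
s=least_squares(res,[0,0,-9,0,0]); print(s.x.round(3),s.fun.round(2))
s=least_squares(lambda q:res([q[0],q[1],-4.8+q[3]*0,q[2],q[3]]),[0,0,0,0]); print(s.x.round(3),s.fun.round(2))
E
python3 fit2.py
```

```text
t 27.03 pos [533.5 117.  172.3] F [-0.2 -0.1 -2.9] M [ 0.05 -0.06 -0.04] w 58.86
[[0.25, 0.968, 0.015], [0.968, -0.25, 0.007], [0.01, 0.013, -1.0]]
[-1.480e-01 -5.900e-02 -6.298e+00  1.490e-01 -1.000e-03] [ 0.05  0.42 -0.06  0.42  0.23 -1.02 -0.23 -1.02  0.83  0.2  -0.82  0.2
  0.77]
[-0.148  0.531  0.152 -0.001] [ 0.47  0.49 -0.48  0.5   0.58 -0.94 -0.58 -0.93  0.94  0.16 -0.93  0.16
  0.42]
```

```bash
python3 -m handwheel '[[[0,0,0],[-15,6,-4],0.665],[[0,0,0],[-28,12,-4],0.665],[[0,0,0],[-36,15,-2],0.665],[[0,0,0],[-36,15,0],0.665],[[0,0,0],[-36,15,0],0.665],[[0,0,0],[-36,15,0],0.665],[[0,0,0],[-36,14,0],0.665],[[0,0,0],[-22,10,0],0.665],[[0,0,0],[0,0,0],0.665],[[0,0,0],[0,0,0],0.665]]'; python3 -m handwheel '[[[0,0,-0.087],[0,0,0],0.665],[[-0.07,-0.01,0],[0,0,0],0.665],[[-0.067,0,0],[0,0,0],0.665],[[0,0,0],[0,0,0],0.665],[[0,0,0],[0,0,0],0.665],[[0,0,0],[0,0,0],0.665],[[0,0,0],[0,0,0],0.665],[[0,0,0],[0,0,0],0.665],[[0,0,0],[0,0,0],0.665],[[0,0,0],[0,0,0],0.665]]'; python3 - <<'E'
from h import *
o,Rm=st(); p=shot("wrist","w26"); print(np.degrees(np.arctan2(Rm[1,0],Rm[0,0])))
E
```

```text
t: 27.87
ee_pos: [572.3, -155.7, 180.8]
orientation: [2.475, 1.928, 0.026]
ft_force: [-0.7, 0.8, -2.4]
width: 58.8
t: 28.7
ee_pos: [572.6, -149.3, 180.3]
orientation: [2.296, 1.971, 0.147]
ft_force: [-0.5, -0.6, -1.5]
width: 58.8
t 28.7 pos [ 572.6 -149.3  180.3] F [-0.5 -0.6 -1.5] M [0.17 0.07 0.03] w 58.82
[[0.151, 0.978, 0.146], [0.989, -0.149, -0.022], [0.0, 0.148, -0.989]]
81.31322414140162
```

View pics/w26.png

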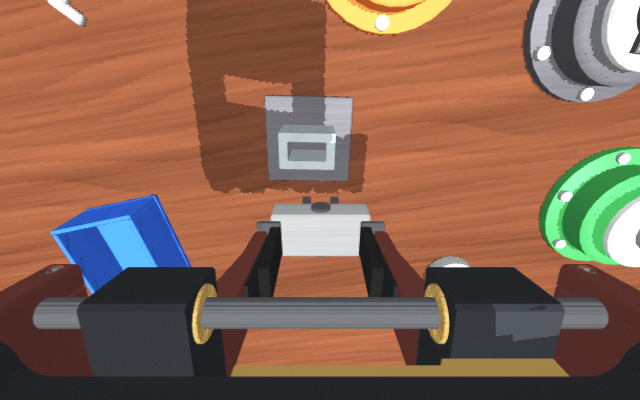

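```bash
python3 - <<'E'
import cv2,numpy as np
a=cv2.imread("pics/w26.png")
x=cv2.resize(a[85:195,255:375],None,fx=6,fy=5,interpolation=cv2.INTER_NEAREST)
cv2.imwrite("pics/w26a.png",x)
cv2.imwrite("pics/w26b.png",cv2.resize(a[185:265,260:380],None,fx=6.5,fy=6.5,interpolation=cv2.INTER_NEAREST))
E
```

```text
(no output)
```

View pics/w26a.png

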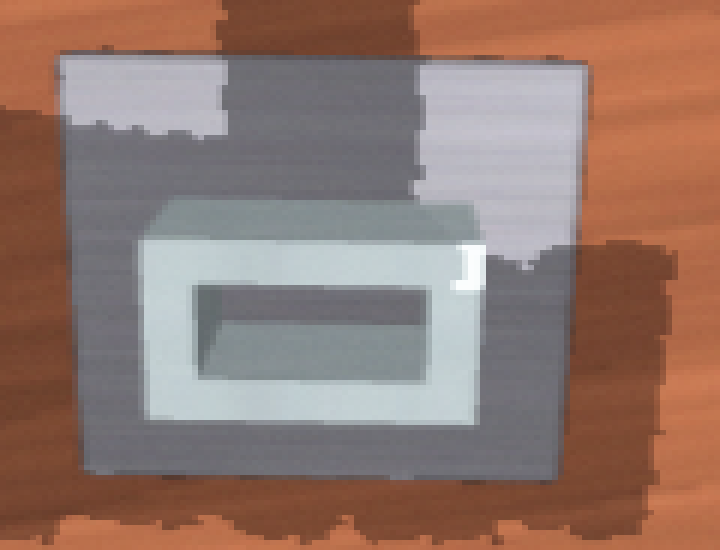

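View pics/w26b.png

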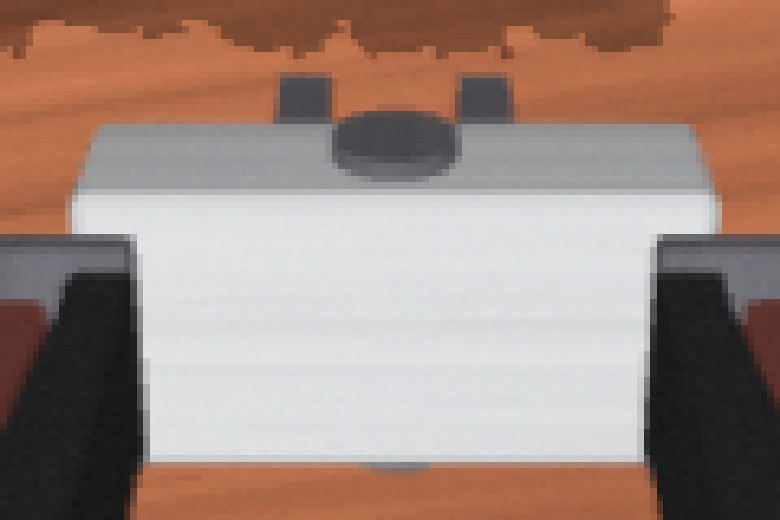

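```bash
python3 - <<'E'
from h import *
p=shot("wrist"); o,Rm=st(); f=lambda u,v:(255+u/6-.5,85+v/5-.5)
for z in (52,47):
    P=[atz(p,f(*x),z) for x in [(139,240),(486,243),(478,426),(147,420)]]
    Q=[atz(p,f(*x),z) for x in [(193,286),(430,289),(427,383),(198,380)]]
    for S in (P,Q):
        c=sum(S)/4; e=S[1]-S[0]; g=S[2]-S[3]
        print(z,c.round(1),np.linalg.norm(e).round(1),np.linalg.norm(g).round(1),np.linalg.norm(S[0]-S[3]).round(1),np.degrees(np.arctan2(e[1],e[0])).round(1),np.degrees(np.arctan2(g[1],g[0])).round(1))
F=[atz(p,f(*x),8) for x in [(60,53),(588,63),(560,480),(84,470)]]; print("foot",(sum(F)/4).round(1),np.linalg.norm(F[1]-F[0]),np.degrees(np.arctan2(*(F[1]-F[0])[1::-1])))
Rx=cv2.Rodrigues(np.array([0.15,0,0]))[0]
for gz in (-6.3,-9.4):
    off=np.array([-.15,-.06,gz])
    W=lambda v:(Rm@(Rx@np.array(v,float)+off)+o["ee_pos"]).round(1)
    print("grip",W([0,0,0]),"tips",W([0,0,79]),"axis",(Rm@Rx)[:,2].round(3), "under",W([0,0,43]))
E
```

```text
t 28.8 pos [ 572.5 -149.4  180.2] F [ 0.1 -0.2 -1.6] M [ 0.11  0.07 -0.02] w 58.85
[[0.151, 0.978, 0.146], [0.989, -0.15, -0.022], [0.0, 0.148, -0.989]]
52 [ 544.  -157.9   52. ] 52.2 52.4 33.9 80.8 80.0
52 [ 544.1 -158.    52. ] 36.1 35.8 17.7 80.5 80.4
47 [ 545.3 -158.3   47. ] 53.2 53.4 34.5 80.8 80.0
47 [ 545.4 -158.4   47. ] 36.8 36.5 18.0 80.5 80.4
foot [ 543.2 -157.7    8. ] 88.01154315977406 80.11176915382111
grip [ 571.5 -149.4  186.5] tips [ 571.4 -149.4  107.5] axis [-0.002  0.001 -1.   ] under [ 571.4 -149.4  143.5]
grip [ 571.  -149.3  189.5] tips [ 570.9 -149.3  110.5] axis [-0.002  0.001 -1.   ] under [ 571.  -149.3  146.5]
```

```bash
python3 -m handwheel '[[[0,0,0],[-3,-6.2,-0.9],0.665],[[0,0,0],[-3,-6.2,-0.9],0.665],[[0,0,0],[-3,-6.2,-0.9],0.665],[[0,0,0],[-3,-6,-0.9],0.665],[[0,0,0],[0,-2.4,15.8],0.665],[[0,0,0],[0,-2.1,13.8],0.665],[[0,0,0],[0,0,0],0.665],[[0,0,0],[0,0,0],0.665],[[0,0,0],[0,0,0],0.665],[[0,0,0],[0,0,0],0.665]]'; cat > pl.py <<'E'
from h import *
import sys
o,Rm=st(); p=shot("wrist",sys.argv[1]); Rx=cv2.Rodrigues(np.array([0.15,0,0]))[0]
for gz in (-6.3,-9.4):
    off=np.array([-.15,-.06,gz])
    W=lambda v:(Rm@(Rx@np.array(v,float)+off)+o["ee_pos"]).round(1)
    print("grip",W([0,0,0]),"tips",W([0,0,79]),"axis",(Rm@Rx)[:,2].round(3), "under",W([0,0,43]))
tgt=np.array([544,-158,0]); d=tgt-(W([0,0,79])*0.5+W([0,0,0])*.5); d[2]=0; print("shift tool for horiz",d.round(1),(Rm.T@d).round(2),"down",(Rm.T@np.array([0,0,-1])).round(3))
E
python3 pl.py w27
```

```text
t: 29.63
ee_pos: [540.4, -160.0, 151.1]
orientation: [2.297, 1.968, 0.146]
ft_force: [-0.2, -0.1, -1.2]
width: 58.5
t 29.63 pos [ 540.4 -160.   151.1] F [-0.2 -0.1 -1.2] M [0.1  0.01 0.02] w 58.46
[[0.153, 0.977, 0.146], [0.988, -0.152, -0.023], [-0.0, 0.148, -0.989]]
grip [ 539.4 -160.   157.4] tips [ 539.3 -160.    78.4] axis [-0.002  0.    -1.   ] under [ 539.4 -160.   114.4]
grip [ 539.  -159.9  160.4] tips [ 538.9 -159.9   81.4] axis [-0.002  0.    -1.   ] under [ 538.9 -159.9  117.4]
shift tool for horiz [5.  1.9 0. ] [2.65 4.65 0.69] down [ 0.    -0.148  0.989]
```

View pics/w27.png

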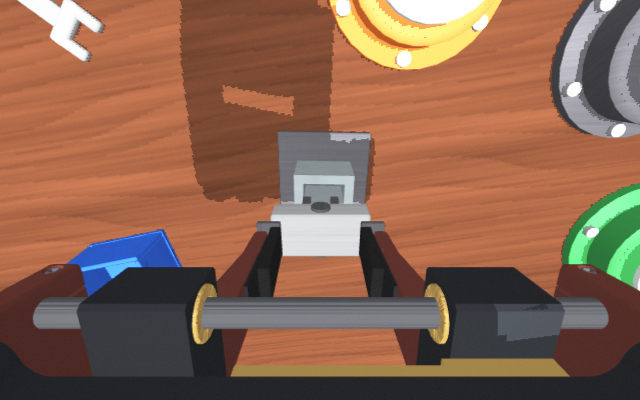

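```bash
python3 -m handwheel '[[[0,0,0],[1.3,2.2,0.3],0.665],[[0,0,0],[1.2,2,0.3],0.665],[[0,0,0],[0,0,0],0.665],[[0,0,0],[0,-0.8,5],0.665],[[0,0,0],[0,-0.8,5],0.665],[[0,0,0],[0,-0.6,4],0.665],[[0,0,0],[0,0,0],0.665],[[0,0,0],[0,0,0],0.665],[[0,0,0],[0,0,0],0.665],[[0,0,0],[0,0,0],0.665]]'; python3 pl.py w28; python3 -c "
import cv2
a=cv2.imread('pics/w28.png')
cv2.imwrite('pics/w28b.png',cv2.resize(a[125:265,260:385],None,fx=5,fy=4.2,interpolation=cv2.INTER_NEAREST))"
```

```text
t: 30.52
ee_pos: [546.6, -157.9, 136.8]
orientation: [2.295, 1.968, 0.148]
ft_force: [-0.3, 0.4, -1.6]
width: 58.6
t 30.52 pos [ 546.6 -157.9  136.8] F [-0.3  0.4 -1.6] M [0.12 0.07 0.  ] w 58.63
[[0.153, 0.977, 0.148], [0.988, -0.151, -0.023], [-0.0, 0.15, -0.989]]
grip [ 545.6 -157.9  143. ] tips [ 545.6 -158.    64. ] axis [ 0.001 -0.001 -1.   ] under [ 545.6 -158.   100. ]
grip [ 545.1 -157.9  146.1] tips [ 545.2 -157.9   67.1] axis [ 0.001 -0.001 -1.   ] under [ 545.2 -157.9  103.1]
shift tool for horiz [-1.2 -0.1  0. ] [-0.27 -1.11 -0.17] down [ 0.    -0.15   0.989]
```

View pics/w28b.png

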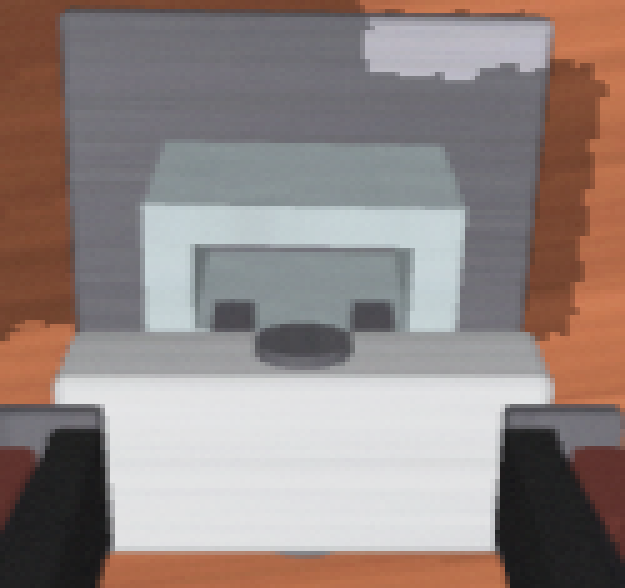

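```bash
python3 -m handwheel '[[[0,0,0],[-0.2,-1.7,4],0.665],[[0,0,0],[0,-0.9,6],0.665],[[0,0,0],[0,-0.9,6],0.665],[[0,0,0],[0,-0.9,6],0.665],[[0,0,0],[0,-0.9,6],0.665],[[0,0,0],[0,-0.8,5],0.665],[[0,0,0],[0,-0.5,3],0.665],[[0,0,0],[0,0,0],0.665],[[0,0,0],[0,0,0],0.665],[[0,0,0],[0,0,0],0.665]]'; python3 pl.py w29; python3 -c "
import cv2
a=cv2.imread('pics/w29.png')
cv2.imwrite('pics/w29b.png',cv2.resize(a[125:265,260:385],None,fx=5,fy=4.2,interpolation=cv2.INTER_NEAREST))"
```

```text
t: 31.4
ee_pos: [545.0, -158.0, 95.5]
orientation: [2.296, 1.968, 0.147]
ft_force: [0.4, 0.4, -1.8]
width: 58.8
t 31.4 pos [ 545.  -158.    95.5] F [ 0.4  0.4 -1.8] M [ 0.08  0.02 -0.  ] w 58.75
[[0.153, 0.977, 0.147], [0.988, -0.151, -0.023], [-0.0, 0.149, -0.989]]
grip [ 544.  -158.   101.7] tips [ 543.9 -158.    22.7] axis [-0. -0. -1.] under [ 544.  -158.    58.7]
grip [ 543.5 -157.9  104.8] tips [ 543.5 -157.9   25.8] axis [-0. -0. -1.] under [ 543.5 -157.9   61.8]
shift tool for horiz [ 0.5 -0.1  0. ] [-0.02  0.5   0.08] down [ 0.    -0.149  0.989]
```

View pics/w29b.png

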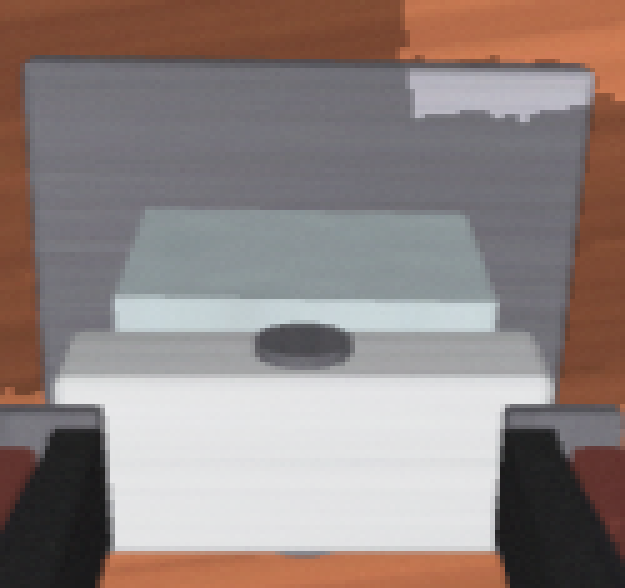

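Jaws are in the pocket with no contact force. I'll lower the remaining 7–10 mm until it seats.

```bash
python3 -m handwheel '[[[0,0,0],[0,-0.3,2],0.665],[[0,0,0],[0,-0.3,2],0.665],[[0,0,0],[0,-0.2,1.5],0.665],[[0,0,0],[0,-0.2,1.2],0.665],[[0,0,0],[0,-0.2,1],0.665],[[0,0,0],[0,-0.2,1],0.665],[[0,0,0],[0,-0.2,1],0.665],[[0,0,0],[0,0,0],0.665],[[0,0,0],[0,0,0],0.665],[[0,0,0],[0,0,0],0.665]]'; python3 pl.py w30; python3 -c "
import cv2
a=cv2.imread('pics/w30.png')
cv2.imwrite('pics/w30b.png',cv2.resize(a[125:265,260:385],None,fx=5,fy=4.2,interpolation=cv2.INTER_NEAREST))"
```

```text
t: 32.28
ee_pos: [545.7, -158.2, 85.9]
orientation: [2.294, 1.967, 0.149]
ft_force: [-0.5, -0.3, -1.9]
width: 58.8
t 32.28 pos [ 545.7 -158.2   85.9] F [-0.5 -0.3 -1.9] M [ 0.13  0.06 -0.02] w 58.8
[[0.153, 0.977, 0.15], [0.988, -0.151, -0.024], [-0.001, 0.152, -0.988]]
grip [ 544.7 -158.2   92.1] tips [ 544.9 -158.3   13.1] axis [ 0.002 -0.001 -1.   ] under [ 544.8 -158.3   49.1]
grip [ 544.3 -158.2   95.2] tips [ 544.4 -158.2   16.2] axis [ 0.002 -0.001 -1.   ] under [ 544.3 -158.2   52.2]
shift tool for horiz [-0.3  0.2  0. ] [ 0.14 -0.37 -0.06] down [ 0.001 -0.152  0.988]
```

View pics/w30b.png

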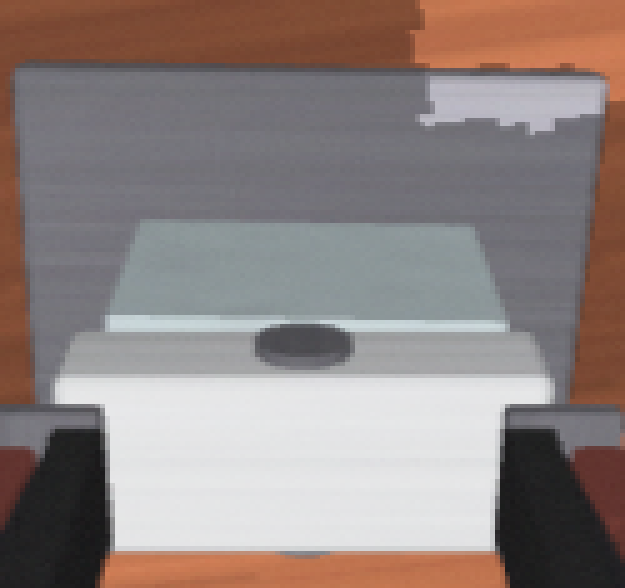

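```bash
python3 -m handwheel '[[[0,0,0],[0,-0.2,0.8],0.665],[[0,0,0],[0,-0.2,0.8],0.665],[[0,0,0],[0,-0.2,0.8],0.665],[[0,0,0],[0,-0.1,0.8],0.665],[[0,0,0],[0,-0.1,0.8],0.665],[[0,0,0],[0,0,0],0.665],[[0,0,0],[0,0,0],0.665],[[0,0,0],[0,0,0],0.665],[[0,0,0],[0,0,0],0.665],[[0,0,0],[0,0,0],0.665]]'; python3 pl.py w31
```

```text
t: 33.17
ee_pos: [546.1, -158.4, 84.8]
orientation: [2.293, 1.965, 0.151]
ft_force: [-0.2, 0.6, -2.1]
width: 58.6
t 33.17 pos [ 546.1 -158.4   84.8] F [-0.2  0.6 -2.1] M [ 0.1   0.03 -0.  ] w 58.6
[[0.153, 0.976, 0.152], [0.988, -0.151, -0.024], [-0.001, 0.154, -0.988]]
grip [ 545.  -158.4   91.1] tips [ 545.4 -158.5   12.1] axis [ 0.004 -0.001 -1.   ] under [ 545.2 -158.4   48.1]
grip [ 544.6 -158.3   94.1] tips [ 544.9 -158.4   15.1] axis [ 0.004 -0.001 -1.   ] under [ 544.8 -158.4   51.1]
shift tool for horiz [-0.8  0.4  0. ] [ 0.23 -0.79 -0.12] down [ 0.001 -0.154  0.988]
```

```bash
python3 -m handwheel '[[[0.002,0,0],[0,-0.6,1.5],0.665],[[0.002,0,0],[0,-0.5,1.5],0.665],[[0,0,0],[0,-0.3,1.5],0.665],[[0,0,0],[0,-0.3,1.5],0.665],[[0,0,0],[0,-0.2,1.2],0.665],[[0,0,0],[0,-0.2,1.2],0.665],[[0,0,0],[0,-0.2,1.2],0.665],[[0,0,0],[0,-0.2,1.2],0.665],[[0,0,0],[0,0,0],0.665],[[0,0,0],[0,0,0],0.665]]'; python3 pl.py w32;python3 -c "
import cv2
a=cv2.imread('pics/w32.png')
cv2.imwrite('pics/w32b.png',cv2.resize(a[125:265,260:385],None,fx=5,fy=4.2,interpolation=cv2.INTER_NEAREST))"
```

```text
t: 34.05
ee_pos: [546.4, -158.5, 85.1]
orientation: [2.292, 1.965, 0.152]
ft_force: [0.5, 0.4, -1.2]
width: 58.9
t 34.05 pos [ 546.4 -158.5   85.1] F [ 0.5  0.4 -1.2] M [0.12 0.08 0.01] w 58.93
[[0.153, 0.976, 0.153], [0.988, -0.151, -0.025], [-0.001, 0.155, -0.988]]
grip [ 545.4 -158.5   91.3] tips [ 545.8 -158.7   12.3] axis [ 0.005 -0.002 -1.   ] under [ 545.6 -158.6   48.3]
grip [ 544.9 -158.4   94.4] tips [ 545.3 -158.6   15.4] axis [ 0.005 -0.002 -1.   ] under [ 545.2 -158.5   51.4]
shift tool for horiz [-1.1  0.5  0. ] [ 0.33 -1.15 -0.18] down [ 0.001 -0.155  0.988]
```

View pics/w32b.png

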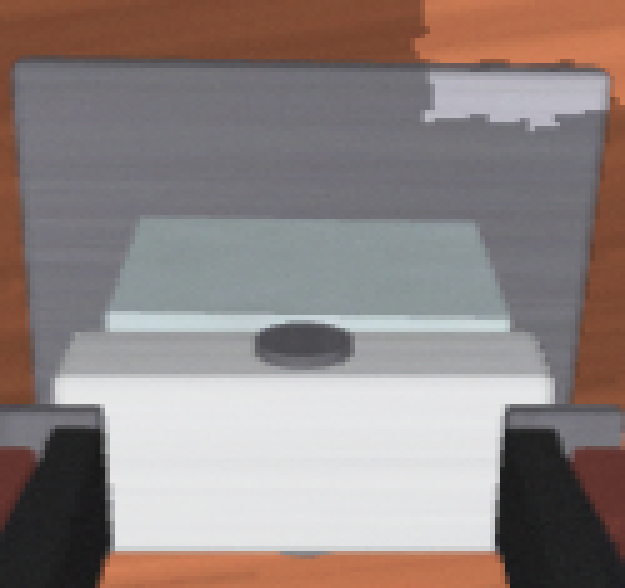

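```bash
python3 -m handwheel '[[[0,0,0],[0,0,0],0.68],[[0,0,0],[0,0,0],0.72],[[0,0,0],[0,0,0],0.8],[[0,0,0],[0,0,0],1],[[0,0,0],[0,0,0],1],[[0,0,0],[0,0,0],1],[[0,0,0],[0,0,0],1],[[0,0,0],[0,0,0],1],[[0,0,0],[0,0,0],1],[[0,0,0],[0,0,0],1]]'; python3 - <<'E'
from h import *
st(); p=shot("wrist","w33"); shot("side","s33")
E
```

```text
t: 34.93
ee_pos: [547.2, -158.7, 84.5]
orientation: [2.292, 1.965, 0.152]
ft_force: [0.6, -0.7, 0.0]
width: 87.7
t 34.93 pos [ 547.2 -158.7   84.5] F [ 0.6 -0.7  0. ] M [ 0.05 -0.01  0.  ] w 87.67
[[0.153, 0.976, 0.154], [0.988, -0.151, -0.025], [-0.001, 0.156, -0.988]]
```

View pics/w33.png

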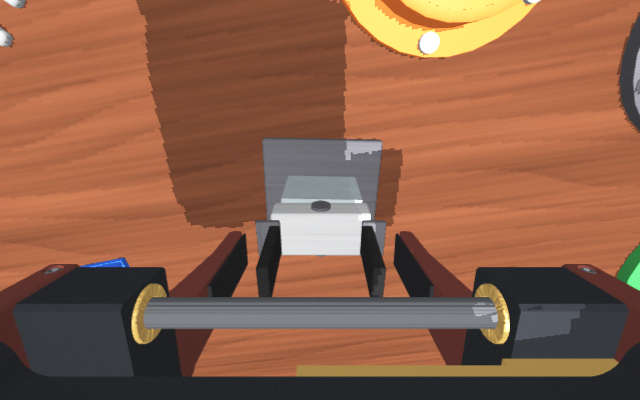

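Released, with the grips free between the open fingers. Next I retreat and check the pliers and ring.

```bash
python3 -m handwheel '[[[0,0,0],[0,0,-6],1],[[0,0,0],[0,0,-12],1],[[0,0,0],[0,0,-16],1],[[0,0,0],[0,0,-20],1],[[0,0,0],[0,0,-20],1],[[0.07,0,0],[0,0,-20],1],[[0.07,0,0],[0,0,-20],1],[[0,0,0],[0,0,-15],1],[[0,0,0],[0,0,0],1],[[0,0,0],[0,0,0],1]]'; python3 - <<'E'
from h import *
st(); p=shot("wrist","w34"); s=shot("side","s34"); c=shot("scene","sc34")
spots(s,"pliers_grip"); spots(s,"pliers_tips"); spots(p,"pliers_grip")
cr=lambda im,r0,c0:cv2.resize(im["pixels"][r0:r0+60,c0:c0+80,::-1],(400,300),interpolation=cv2.INTER_CUBIC)
cv2.imwrite("pics/c34.png",np.vstack([np.hstack([cr(s,160,265),cr(s,210,285)]),np.hstack([cr(c,225,245),cr(c,135,295)])]))
E
```

```text
t: 35.87
ee_pos: [527.5, -155.6, 225.6]
orientation: [2.378, 2.037, 0.009]
ft_force: [0.6, 0.0, -0.3]
width: 88.0
t 35.87 pos [ 527.5 -155.6  225.6] F [ 0.6  0.  -0.3] M [ 0.09 -0.1   0.03] w 87.99
[[0.154, 0.988, 0.011], [0.988, -0.154, -0.004], [-0.002, 0.011, -1.0]]
pliers_grip 0.86 [ 545.  -159.9   95.4] [304. 172.]
pliers_tips 0.52 [ 544.7 -157.4   12.4] [305. 196.]
pliers_grip 0.57 [ 544.9 -159.4   97.3] [320. 213.]
```

View pics/c34.png

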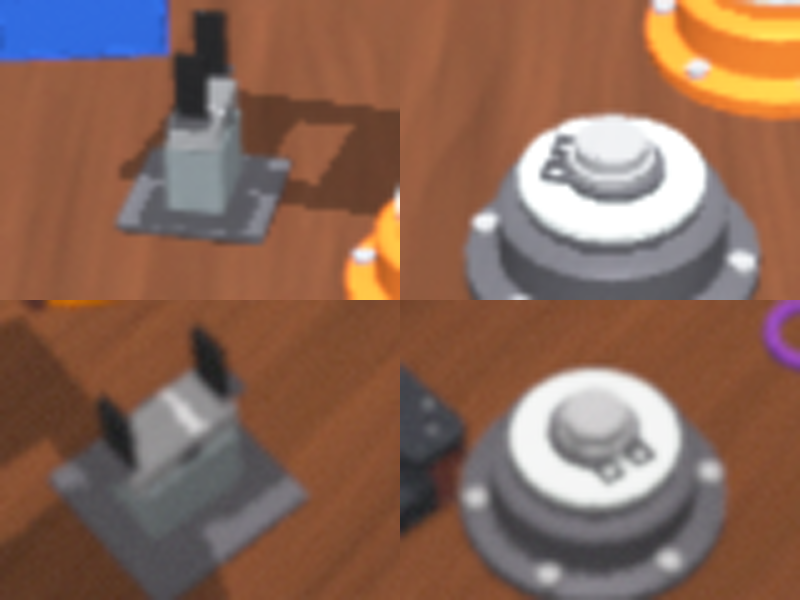

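View pics/w34.png

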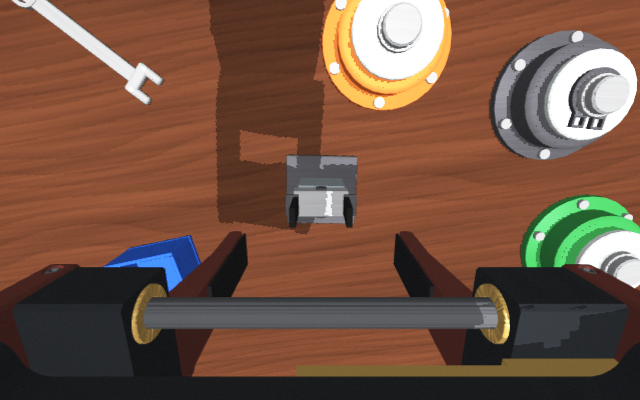

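```bash
python3 - <<'E'
from h import *
print(ctrl.close_job()); st()
E
```

```text
the job is handed in; nothing more can be done
None
the job is handed in; nothing more can be done
```

The snap ring is closed in the groove under the collar, and the pliers are back in their stand, released. I handed the job in at about 36 s of the 61 s allowed. No verdict was given.

**Ring:**
- I spread it to about 0.32 rad, going by the gripper opening, and moved it about 4 mm back.
- I pressed it down with about 16.5 N. Once it was below the collar, I let it close there.
- After the tips came out, the wrist camera showed the eyes 20 mm apart, so the ring is closed. The ring lay under the collar all round.
- Its centre is about 1 mm behind the shaft axis, about the play of a 38 mm ring in a 36 mm groove. The estimates ranged from 0.8 to 1.4 mm.

**Pliers:**
- They stand upright, with the housing down on the stand's rim. The last grip-point readings were about 95 and 97 mm high, where 95 mm is fully seated, and the fingers were clear.

**What went less well:**
- While the ring closed, the arm drifted about 14 mm forward, and the pliers turned about 0.15 rad in the grip.
- Trying to straighten them against the ring did not work. I tilted the tool to bring them upright before putting them back.

The other things on the bench were not touched.

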